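# Set up the aquarium water-test station

## Robot

A 6-joint arm with a two-finger parallel gripper is mounted at the origin on the work surface; the furniture and walls round the work are solid. World frame = base frame: x ahead of the robot, y to its left, z up, the work surface at z = 0. Lengths are in m, angles in rad, forces in N, time in s.
With the tool pointing down it reaches from about 0.3 to 0.875 m from the base axis. Payload 6.4 kg.
Tool frame: the origin (TCP) lies midway between the tips of the shut fingers; the grasp point (between the pads) lies 19 mm behind it (ctrl.pinch_z is the distance from the TCP to the grasp point, in m); z points along the fingers, y is the line along which they close (so a half turn about z gives the same grasp; the last joint's range is limited). The gripper opens to 85 mm and grips with 20 to 120 N. Pads are 22 mm wide; open, the fingers measure 114 mm over their backs; the gripper's body (76 mm by 85 mm) begins 54 mm behind the grasp point. The pads swing forward as they close: fully open they stand 13 mm farther back than shut.
Start: joints at [0.978, 0.181, 1.607, -0, 1.354, -0.206], TCP at [0.217, 0.533, 0.231] pointing down, gripper open.
Joint ranges: [-2.99, 2.99], [-0.89, 2.07], [0.3, 2.58], [-1.14, 4.28], [0, 2.63], [-3.12, 3.12]. Speed limits (rad/s): [2.57, 2.57, 3.01, 3.14, 3.14, 3.14].

## Interface

Orientations are given as a unit quaternion [w, x, y, z].
In Python, from bench import ctrl gives the robot as it stands.
- The arm moves only by the tool apply_moves, never from a script. Its argument "moves" is a list of rows, each an object with "jaw": the opening, from 0 (shut) to 1 (fully open); "offset": the shift along the tool's x, y, z in mm, a list of three; "rot": the turn, a rotation vector about the tool's x, y, z in degrees, a list of three. In form: [{"jaw": jaw, "offset": [dx, dy, dz], "rot": [ax, ay, az]}, ...]. A call has exactly 5 rows; each row shifts and turns the commanded pose from where the row before left it, along the tool's axes as they then stand; what a row does not reach is not made up. A row lasts 1/8 s, in which the tool goes at most 62.5 mm and 10.7 degrees, less where a joint would pass 70% of its speed; a pose out of reach is approached as far as the arm can. A call is refused whole if a number of a shift passes 62.5 or a number of a turn 10.7, either way. A call with a gripper value outside its range is refused whole. The fingers move at their own pace and stop on an object; the grip force is fixed at half the most. Time passes only in rows, so rows that do not move let the fingers close, or fill a call up. It gives the time, the measured TCP pose, the force, the opening and the grip force at its end, in the units of the state.
- ctrl.get_obs(): the state, without advancing time (a new reading comes with each control period).
- ctrl.camera(name): name is "scene" or "top"; returns (picture, depth): 420x560x3 uint8, red, green, blue; 420x560 float32, m along the optical axis (not along the pixel's ray), 0 where there is no reading.
- ctrl.camera_params(name): a dict with "K" (3x3 intrinsics, pixels), "cam_to_world" (4x4, takes a point from camera to world coordinates). Camera axes: x right, y down, z forward; pixel columns grow to the right and rows downward; lengths in m; the calibration is good to about 2 mm. A picture is of the moment at which its call begins. camera_params takes no time and is no camera call.
- ctrl.hand_in(): hands the job in; it is judged then, once.
Trained networks look in the newest picture that a camera, given by its name, has taken for a name from the list of things; names that differ only in an ending like _2 or _b are one class to them, and where a whole thing is asked for, a point or a joint stands for the part that bears it (a point fixed in the world has none). Each returns a list of dicts, best first, with "score" (0 to 1); they miss things now and then, are a little off and sometimes report something else, mostly with a low value. They report only what shows in the picture. A call takes as long as a camera call. They do not tell look-alikes from the thing itself.
- ctrl.outline_of(camera, target): "region" (420x560 bool, what is visible of it) and "position" ([column, row] in pixels, amid what is visible of it).
The state is a dict: "time_s": time; "q": joint angles; "dq": joint speeds; "joint_efforts": joint torques, N m; "eef_pos": TCP position; "eef_rot": TCP orientation; "wrist_force": force on the tool from outside, world axes, zero at the start; "torque": the same for the moment, N m; "opening": opening from 0.0 (shut) to 1.0 (fully open); "grasp_force": force on a finger pad.
Only numpy, scipy, OpenCV 4.12 (cv2) and the standard library are available. Lean on these libraries where they do the work, as an engineer would, in place of code of your own. Each camera call takes 0.05 s, during which the arm holds its last target. There are 200 camera calls.

## Task

First hang the dark grey vial holder by the two holes in its back plate on the two pins of the wooden drip stand, plate against the panel, and let go of it. Then open the clear flip-lid box that holds the tall capped glass vial (leave the other two boxes shut), stand the vial upright in either round opening of the hung holder, and finally shut that box again. Never tip the vial over, and do not knock over or shift the bottle, can and pot that stand around.

Things in the scene. Friction and masses are not known exactly. Their poses are not given: they have to be found in the camera images.
- stand: Fixed wooden drip stand: upright panel (200 mm wide, top 146 mm up) on a base 16 mm high, 95 mm forward, with a steel tray (rim 21 mm). Origin on the work surface below the middle of the panel's front face; +x points into the panel, y left seen from the front. Two steel pins, diameter 6 mm, 110 mm apart (y = +-55), 118 mm up at the face, reach 24 mm out and slope upwards by 20 degrees towards their free ends.
- pin_left_seat (a point): Point on the axis of the left (+y) pin where the middle of the holder's 4 mm back plate comes to hang: 2 mm in front of the panel.
- pin_right_seat (a point): The same on the right (-y) pin.
- pin_left_tip (a point): Centre of the round free end of the left pin, on its axis (the steel ends 3 mm farther out).
- pin_right_tip (a point): The same of the right pin.
- holder_grip (a point): Grip point of the loose dark grey holder (64 deep x 150 wide x 88 high mm, 0.2 kg, stands upright), 70 mm above its underside, in its middle rib: an upright web 12 mm thick (y), 52 long (x), top at 88, to be pinched from above along y. Axes: x from the open front to the back plate (front face 32 mm behind this point, 4 thick, 150 wide, 85 high), y left, z up. Shelf top at 32 mm, floor 4 thick.
- hole_left (a point): Middle of the left (+y) hole of the holder's back plate: diameter 11 mm, through the plate along x, half-way through its thickness. From holder_grip: 34 mm back (+x), 55 mm left, same height.
- hole_right (a point): Middle of the right hole, 55 mm right (-y). When the holder hangs, both holes sit over the pin seats, about 1.5 mm below the pin axes, and the holder's underside is about 47 mm above the work surface.
- bore_left (a point): Left round opening of the holder, at the top of its floor, where the vial's foot comes to stand: 4 mm above the holder's underside, 48 mm left (+y) of the rib's middle plane, 2 mm in front of holder_grip. The shelf above has a 30 mm hole here, its top 28 mm above this point.
- bore_right (a point): Right round opening, the mirror image (48 mm to -y).
- vial_center (a point): Centre of the loose capped glass vial: diameter 24 mm, 70 mm high, 0.04 kg, clear glass with a black cap (top 19 mm); z is its axis, the centre is 35 mm above its foot. It starts upright in its box. Hold it by its upper half (18 to 22 mm above the centre), since the holder's shelf surrounds the lowest 28 mm.
- vial_foot (a point): Centre of the vial's underside.
- vial_box: Fixed box with the vial, one of three alike side by side (100 mm apart) on a low tray, in any order: pale wooden base 96 deep (x) x 84 wide (y), rim 12 mm high, floor 3 mm, under a deep clear hinged lid; 79 mm high in all. Origin under the middle of the base, 2 mm above the work surface; x points to the hinge side (away from the robot), y left.
- vial_box_hinge (a point): Middle of the vial box's hinge axis, which runs along the box's y at its back rim, 48 mm behind the box's middle and 12 mm above its underside.
- vial_box_tab (a point): Grip point of the pale wooden tab on the front of the vial box's lid; moves with the lid. The tab is 14 mm wide (y), 10 high, and stands 34 mm out from the front wall, this point 19 mm out; shut, it is 115 mm in front of the hinge axis and 62 mm above it. Pinch from above, fingers closing along y (parallel to the hinge): it turns between the fingers as the lid follows its arc.
- vial_box_lid (a joint): The vial box: flip lid of the vial box, hinge angle in rad: 0 shut, 1.65 wide open (stop). Weight 0.08 kg, light hinge: below about 0.9 rad it falls shut, above it falls open and stays open.
- caps_box_lid (a joint): The box with five spare black caps: flip lid of the caps box, hinge angle in rad: 0 shut, 1.65 wide open (stop). To stay shut.
- jar_box_lid (a joint): The box with a squat jar (46 mm wide, 43 high): flip lid of the jar box, hinge angle in rad: 0 shut, 1.65 wide open (stop). To stay shut.
- reagent_c: Bystander: loose small amber dropper bottle, 33 mm wide, 102 high; origin at its underside.
- slim_can: Bystander: loose slim drink can, 53 mm wide, 132 high; origin at its underside.
- pellet_pot: Bystander: loose squat screw-lid pot, 64 mm wide, 62 high; origin at its underside.
There are look-alikes about, which are no part of the job. Leave any red look-alike of the vial_box alone.

How it is judged:
On the way, in this order (a step that is already met when the one before it is completed fails the run):
1. the holder hangs by both holes on both pins, let go (distance between hole_left and pin_left_seat below 0.006 m and distance between hole_right and pin_right_seat below 0.006 m and contact force between holder and the fingers below 0.3 N), for 0.3 s.
2. the vial box is open (value of joint vial_box_lid above 1.2 rad), for 0.2 s.
3. the vial stands in an opening of the hung holder (distance between hole_left and pin_left_seat below 0.006 m and distance between hole_right and pin_right_seat below 0.006 m and ((horizontal distance between vial_foot and bore_left below 0.006 m and distance between vial_foot and bore_left below 0.008 m) or (horizontal distance between vial_foot and bore_right below 0.006 m and distance between vial_foot and bore_right below 0.008 m)) and angle between vial_center's own z axis and vertical below 0.25 rad), for 0.2 s.
4. the vial box is shut (value of joint vial_box_lid below 0.06 rad), for 0.2 s.
At the end, for the whole second after the job is handed in: Both holes of the holder lie within 6 mm of their pin seats; the vial's foot is within 6 mm (sideways) and 8 mm (in all) of the seat of one of the two openings, its axis within 0.25 rad of upright; the vial box's lid is shut (under 0.06 rad); holder and vial are at rest (all of step 3 and value of joint vial_box_lid below 0.06 rad and linear speed of each of holder, vial below 0.02 m/s); the robot touches nothing.
It fails at once if another box is opened (value of joint any of caps_box_lid, jar_box_lid above 0.2 rad).
It fails at once if the vial is tipped over (angle between vial_center's own z axis and vertical above 1 rad).
It fails at once if the bottle, can or pot is shifted more than 3 cm or knocked over (distance of any of reagent_c, slim_can, pellet_pot from where it was at the start of the episode above 0.03 m or angle between any of reagent_c, slim_can, pellet_pot's own z axis and vertical above 0.5 rad).
It also fails if it takes over 70 s, if anything falls off the work surface, if the arm or the gripper's body presses on something with over 40 N, if the wrist force passes 120 N, or if a joint passes its speed limit or range.

## Working session

There is one attempt and no reset: what is moved stays moved. The work goes in short steps, Python scripts to look and compute and a tool call to move; the robot and the scene stay as the last step left them, time stands still between calls to the robot, and variables do not carry over. Pictures are saved under pics/ and viewed, at most 10 in all, crops included, and the job is handed in when it is done.

Besides the shell and the picture viewer there is one more tool, called after "Emit:" as a command line: name --argument value ..., lists and objects as JSON in quotes. apply_moves: Moves the arm, as the interface text tells. Its arguments: {"type":"object","properties":{"moves":{"type":"array"}},"required":["moves"]}

```bash
mkdir -p pics; ls; cat > h.py <<'E'
import numpy as np, cv2
from bench import ctrl
from scipy.spatial.transform import Rotation as R
def shot(cam,save=None):
    im,d=ctrl.camera(cam)
    if save: cv2.imwrite('pics/'+save,im[:,:,::-1])
    return im,d
def cloud(cam,d):
    p=ctrl.camera_params(cam);K=p['K'];T=p['cam_to_world']
    v,u=np.mgrid[:d.shape[0],:d.shape[1]]
    P=np.stack([(u-K[0,2])/K[0,0]*d,(v-K[1,2])/K[1,1]*d,d],-1)
    return P@T[:3,:3].T+T[:3,3]
def rot():
    q=ctrl.get_obs()['eef_rot'];return R.from_quat([q[1],q[2],q[3],q[0]])
E
python3 - <<'E'
from h import *
np.set_printoptions(precision=3,suppress=True)
o=ctrl.get_obs();print(o['eef_pos'],o['eef_rot'],rot().as_matrix(),o['opening'])
for c in ['scene','top']:
    im,d=shot(c,c+'0.png');P=cloud(c,d);np.savez(c+'0.npz',im=im,d=d,P=P)
    p=ctrl.camera_params(c);print(c,p['cam_to_world'],p['K'][0,0])
    for t in ['stand','holder_grip','vial_center','vial_box','vial_box_lid','vial_box_tab','caps_box_lid','jar_box_lid','reagent_c','slim_can','pellet_pot']:
        for r in ctrl.outline_of(c,t)[:4]:
            m=r['region']&(d>0);Q=P[m]
            if len(Q): print(c,t,round(r['score'],2),np.array(r['position']).astype(int),m.sum(),np.median(Q,0),np.percentile(Q,3,0),np.percentile(Q,97,0))
E
```

```text
pics
[0.217 0.532 0.23 ] [-0.     0.192  0.981 -0.001] [[-0.926  0.377 -0.001]
 [ 0.377  0.926 -0.001]
 [ 0.    -0.002 -1.   ]] 0.9980832139110586
scene [[ 0.568 -0.559  0.604 -0.291]
 [-0.823 -0.399  0.404 -0.573]
 [ 0.015 -0.727 -0.687  1.025]
 [ 0.     0.     0.     1.   ]] 498.3448758680916
scene stand 0.62 [343 220] 4597 [ 0.635 -0.194  0.023] [ 0.549 -0.286  0.011] [ 0.662 -0.087  0.145]
scene holder_grip 0.86 [337 278] 2366 [ 0.442 -0.281  0.033] [ 0.398 -0.348  0.002] [ 0.482 -0.203  0.087]
scene vial_box 0.97 [183 177] 1061 [0.485 0.273 0.079] [0.451 0.235 0.011] [0.554 0.321 0.085]
scene vial_box 0.78 [170 227] 1674 [0.309 0.149 0.076] [0.269 0.128 0.005] [0.365 0.21  0.082]
scene vial_box_lid 0.77 [167 228] 1574 [0.311 0.153 0.077] [0.269 0.128 0.015] [0.366 0.211 0.082]
scene vial_box_lid 0.76 [186 174] 1031 [0.488 0.273 0.08 ] [0.447 0.234 0.02 ] [0.554 0.321 0.085]
scene vial_box_lid 0.72 [185 173] 1038 [0.484 0.273 0.079] [0.45  0.235 0.009] [0.552 0.319 0.085]
scene vial_box_tab 0.93 [171 226] 1528 [0.309 0.152 0.077] [0.269 0.128 0.018] [0.363 0.21  0.082]
scene vial
[... 2030 characters left out ...]
_box_tab 0.26 [328 182] 2808 [ 0.619 -0.18   0.018] [ 0.548 -0.279  0.006] [ 0.663 -0.08   0.145]
top caps_box_lid 0.91 [219 215] 964 [0.494 0.181 0.079] [0.441 0.138 0.016] [0.545 0.223 0.086]
top caps_box_lid 0.68 [328 182] 2822 [ 0.62  -0.179  0.018] [ 0.549 -0.28   0.007] [ 0.664 -0.079  0.145]
top jar_box_lid 0.89 [251 220] 912 [0.479 0.082 0.079] [0.425 0.04  0.036] [0.529 0.122 0.087]
top reagent_c 0.71 [359 235] 1083 [ 0.439 -0.267  0.031] [ 0.397 -0.341 -0.002] [ 0.477 -0.201  0.087]
top reagent_c 0.51 [283 164] 119 [ 0.667 -0.026  0.056] [ 0.659 -0.039 -0.004] [ 0.681 -0.01   0.097]
top slim_can 0.63 [405 162] 387 [ 0.672 -0.407  0.119] [ 0.655 -0.435  0.017] [ 0.701 -0.389  0.134]
```

```bash
python3 - <<'E'
import cv2
a=cv2.imread('pics/scene0.png')[110:350,120:480];cv2.imwrite('pics/sc.png',cv2.resize(a,(800,533),interpolation=2))
a=cv2.imread('pics/top0.png')[140:300,160:440];cv2.imwrite('pics/tc.png',cv2.resize(a,(800,457),interpolation=2))
E
```

```text
(no output)
```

View pics/sc.png

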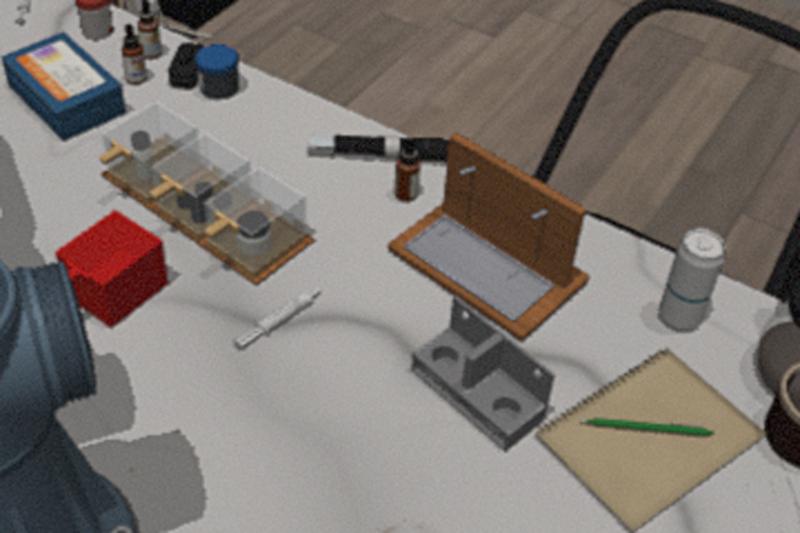

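View pics/tc.png

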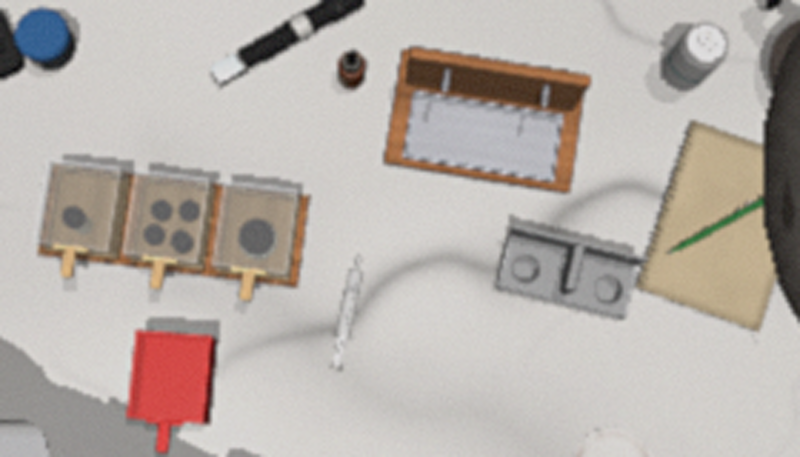

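The pictures show the vial in the leftmost clear box (scene crop about 140,150; top crop 75,215), the caps in the middle and the jar on the right. The red look-alike sits in front. The holder (crop 480,370) faces the robot and the stand is behind it. Next I fit the poses.

```bash
cat > fit.py <<'E'
from h import *
np.set_printoptions(precision=4,suppress=True)
def yaw_of(n): return np.degrees(np.arctan2(n[1],n[0]))
def load(c): f=np.load(c+'0.npz');return f['im'],f['d'],f['P']
def rect(Q): 
    (c,s,a)=cv2.minAreaRect((Q[:,:2]*1000).astype(np.float32));return np.array(c),np.array(s),a
def near(P,c,r,z0,z1):
    return P[(np.linalg.norm(P[...,:2]-np.array(c),axis=-1)<r)&(P[...,2]>z0)&(P[...,2]<z1)]
if __name__=='__main__':
  for c in ['scene','top']:
    im,d,P=load(c)
    # stand panel: front face
    S=near(P,(0.63,-0.185),.14,.045,.135)
    S=S[S[:,0]>.6]
    n=None;Q=S
    for _ in range(8):
        m=Q.mean(0);n=np.linalg.svd(Q-m,full_matrices=False)[2][2];n*=np.sign(n[0]);r=(S-m)@n
        Q=S[abs(r)<.004]
    t=np.array([-n[1],n[0],0]);t/=np.linalg.norm(t)
    y=(Q-m)@t; print(c,'panel n',n,yaw_of(n),'m',m,'width',np.percentile(y,[1,99]),len(Q))
    mid=m+t*np.mean(np.percentile(y,[1,99]));print(' mid',mid)
    T=near(P,(0.66,-0.18),.14,.14,.16);print(' top edge',rect(T),np.median(T[:,2]))
    pin=S[(r<-.007)&(r>-.03)&(S[:,2]>.11)];rp=(pin-m)@n
    print(' pins',len(pin)); 
    for sgn in (1,-1):
        w=pin[np.sign((pin-mid)@t)==sgn]
        if len(w):print('  ',sgn,len(w),w.mean(0),((w-mid)@t).mean()*1e3)
    B=near(P,(0.60,-0.18),.16,.008,.03);print(' base',rect(B))
    # holder
    for nm,z0,z1 in [('shelf',.027,.037),('all',.025,.095),('top',.081,.093)]:
        Q=near(P,(.44,-.272),.1,z0,z1);print(' holder',nm,len(Q),rect(Q),np.median(Q[:,2]),Q.mean(0))
    # boxes
    for nm,ce in [('vial',(.505,.277)),('caps',(.494,.18)),('jar',(.479,.082))]:
        Q=near(P,ce,.075,.074,.09);print(' lid',nm,len(Q),rect(Q),np.median(Q[:,2]))
    # tab: pale wood colour
    hsv=cv2.cvtColor(im,cv2.COLOR_RGB2HSV)
    for nm,ce in [('vial',(.43,.27)),('caps',(.42,.17)),('jar',(.41,.065))]:
        m_=(np.linalg.norm(P[...,:2]-np.array(ce),axis=-1)<.045)&(P[...,2]>.062)&(P[...,2]<.095)
        m_&=(hsv[...,1]>70)
        Q=P[m_]
        if len(Q)>5: print(' tab',nm,len(Q),Q.mean(0),rect(Q))
E
python3 fit.py
```

```text
scene panel n [ 0.9865 -0.1636  0.0029] -9.413212874588158 m [ 0.6456 -0.1926  0.0907] width [-0.0929  0.1023] 1449
 mid [ 0.6464 -0.188   0.0907]
 top edge (array([ 651.6784, -189.1874]), array([197.6955,  18.0917]), 82.12411499023438) 0.14503753264878194
 pins 25
   1 12 [ 0.6362 -0.1299  0.126 ] 55.66737281587724
   -1 13 [ 0.6192 -0.2393  0.1263] -55.027205154151275
 base (array([ 562.1721, -164.5868]), array([270.3981, 227.5672]), 88.86077880859375)
 holder shelf 917 (array([ 436.488 , -271.8165]), array([151.2252,  66.4261]), 75.96976470947266) 0.03193476721896915 [ 0.4343 -0.2773  0.0319]
 holder all 1814 (array([ 437.9947, -271.5461]), array([153.7855,  68.7392]), 75.73558044433594) 0.036014111374087665 [ 0.4444 -0.2791  0.0485]
 holder top 223 (array([ 442.6023, -273.7875]), array([149.0979,  58.0448]), 76.26475524902344) 0.08520890245603452 [ 0.4536 -0.2785  0.0854]
 lid vial 810 (array([493.5647, 264.0858]), array([120.9103, 129.7145]), 81.99378967285156) 0.08094862319765822
 lid caps 988 (array([484.162, 181.295]), array([148.0686, 128.0843]), 78.4756088256836) 0.08071388
[... 1308 characters left out ...]
9701 [ 0.4521 -0.2743  0.0854]
 lid vial 914 (array([493.0269, 263.9571]), array([119.6793, 128.4771]), 83.56948852539062) 0.08004731534418974
 lid caps 999 (array([483.122 , 181.8797]), array([149.1366, 125.6755]), 81.65807342529297) 0.07996106360102817
 lid jar 881 (array([470.9615,  99.3592]), array([114.6222, 128.8326]), 81.94336700439453) 0.07993485268850575
 tab vial 58 [0.4513 0.2864 0.078 ] (array([450.9676, 281.8143]), array([34.3439, 31.2594]), 18.01529884338379)
 tab caps 58 [0.4377 0.1883 0.0786] (array([434.0668, 187.0104]), array([34.2333, 32.6818]), 88.3901596069336)
 tab jar 56 [0.4243 0.0888 0.0789] (array([421.638 ,  85.8721]), array([32.3407, 29.6111]), 0.0391201488673687)
```

```bash
cat >> h.py <<'E'
def plan(pos,yaw_y):
    """from measured pose: world yaw of tool y (deg), tool down -> local offset after turning, and turn"""
    o=ctrl.get_obs();r=rot();M=r.as_matrix()
    a=np.radians(yaw_y);y=np.array([np.cos(a),np.sin(a),0]);z=np.array([0,0,-1.]);x=np.cross(y,z)
    G=np.stack([x,y,z],1);dp=(np.array(pos)-o['eef_pos'])*1e3
    print('t',round(o['time_s'],2),'pos',np.round(o['eef_pos'],4),'open',round(float(o['opening']),3),'gf',np.round(o['grasp_force'],1),'F',np.round(o['wrist_force'],1))
    print('offset now-axes',np.round(M.T@dp,1),'target-axes',np.round(G.T@dp,1),'rot',np.round(R.from_matrix(M.T@G).as_rotvec(degrees=True),2))
E
python3 - <<'E'
from h import *
print(ctrl.pinch_z)
plan((.434,-.270,.15),75.7)
E
```

```text
0.0187
t 1.2 pos [0.2169 0.5325 0.2313] open 0.996 gf 0.0 F [-0.4  1.1  0.2]
offset now-axes [-503.8 -661.4   81.3] target-axes [-408.6 -724.1   81.3] rot [ 0.    0.   -7.86]
```

Emit:
apply_moves --moves '[{"jaw":0.7,"offset":[0,0,0],"rot":[0,0,-7.86]},{"jaw":0.7,"offset":[-29.2,-51.7,0],"rot":[0,0,0]},{"jaw":0.7,"offset":[-29.2,-51.7,0],"rot":[0,0,0]},{"jaw":0.7,"offset":[-29.2,-51.7,0],"rot":[0,0,0]},{"jaw":0.7,"offset":[-29.2,-51.7,0],"rot":[0,0,0]}]'

```text
time_s: 1.82
eef_pos: [0.2792, 0.3017, 0.2315]
eef_rot: [0.0, 0.124, 0.992, 0.0]
wrist_force: [0.7, -0.8, 0.4]
opening: 0.698
grasp_force: 0.0
```

Emit:
apply_moves --moves '[{"jaw":0.7,"offset":[-29.2,-51.7,0],"rot":[0,0,0]},{"jaw":0.7,"offset":[-29.2,-51.7,0],"rot":[0,0,0]},{"jaw":0.7,"offset":[-29.2,-51.7,0],"rot":[0,0,0]},{"jaw":0.7,"offset":[-29.2,-51.7,0],"rot":[0,0,0]},{"jaw":0.7,"offset":[-29.2,-51.7,0],"rot":[0,0,0]}]'

```text
time_s: 2.45
eef_pos: [0.3569, 0.0148, 0.2318]
eef_rot: [0.001, 0.125, 0.992, -0.0]
wrist_force: [2.0, 0.3, 0.9]
opening: 0.701
grasp_force: 0.0
```

Emit:
apply_moves --moves '[{"jaw":0.7,"offset":[-29.2,-51.7,0],"rot":[0,0,0]},{"jaw":0.7,"offset":[-29.2,-51.7,0],"rot":[0,0,0]},{"jaw":0.7,"offset":[-29.2,-51.7,20],"rot":[0,0,0]},{"jaw":0.7,"offset":[-29.2,-51.7,30],"rot":[0,0,0]},{"jaw":0.7,"offset":[-29.2,-51.7,30],"rot":[0,0,0]}]'

```text
time_s: 3.08
eef_pos: [0.4327, -0.265, 0.1545]
eef_rot: [0.001, 0.125, 0.992, -0.0]
wrist_force: [0.9, 0.7, 0.8]
opening: 0.704
grasp_force: 0.0
```

```bash
python3 - <<'E'
from h import *
plan((.434,-.270,.051),75.7)
E
```

```text
t 3.08 pos [ 0.4327 -0.265   0.1545] open 0.704 gf 0.0 F [0.9 0.7 0.8]
offset now-axes [ -2.3  -4.4 103.5] target-axes [ -2.5  -4.5 103.5] rot [-0.03  0.07 -0.04]
```

Emit:
apply_moves --moves '[{"jaw":0.5,"offset":[0,0,35],"rot":[0,0,0]},{"jaw":0.5,"offset":[0,0,35],"rot":[0,0,0]},{"jaw":0.5,"offset":[0,0,15],"rot":[0,0,0]},{"jaw":0.5,"offset":[0,0,15],"rot":[0,0,0]},{"jaw":0.5,"offset":[0,0,0],"rot":[0,0,0]}]'

```text
time_s: 3.7
eef_pos: [0.4322, -0.2625, 0.0547]
eef_rot: [-0.0, 0.124, 0.992, 0.0]
wrist_force: [0.5, 0.7, 0.9]
opening: 0.503
grasp_force: 0.0
```

Emit:
apply_moves --moves '[{"jaw":0,"offset":[0,0,0],"rot":[0,0,0]},{"jaw":0,"offset":[0,0,0],"rot":[0,0,0]},{"jaw":0,"offset":[0,0,0],"rot":[0,0,0]},{"jaw":0,"offset":[0,0,0],"rot":[0,0,0]},{"jaw":0,"offset":[0,0,0],"rot":[0,0,0]}]'

```text
time_s: 4.32
eef_pos: [0.4333, -0.2637, 0.0564]
eef_rot: [0.001, 0.124, 0.992, -0.001]
wrist_force: [-0.0, -0.2, 5.6]
opening: 0.133
grasp_force: 59.8
```

```bash
python3 - <<'E'
from h import *
plan((.434,-.270,.151),75.7)
E
```

```text
t 4.33 pos [ 0.4333 -0.2637  0.0564] open 0.133 gf 59.8 F [-0.  -0.2  5.6]
offset now-axes [ -2.5  -6.1 -94.6] target-axes [ -2.3  -5.9 -94.6] rot [-0.09  0.15  0.  ]
```

Emit:
apply_moves --moves '[{"jaw":0,"offset":[0,0,-10],"rot":[0,0,0]},{"jaw":0,"offset":[0,0,-25],"rot":[0,0,0]},{"jaw":0,"offset":[0,0,-35],"rot":[0,0,-4.8]},{"jaw":0,"offset":[0,0,-25],"rot":[0,0,0]},{"jaw":0,"offset":[0,0,0],"rot":[0,0,0]}]'

```text
time_s: 4.95
eef_pos: [0.4333, -0.2636, 0.152]
eef_rot: [0.002, 0.083, 0.997, -0.001]
wrist_force: [-0.2, 0.6, -3.9]
opening: 0.13
grasp_force: 58.6
```

```bash
cat > hold.py <<'E'
from fit import *
import sys
def seg(tag):
    """holder pose from both cameras: plate top edge + shelf"""
    for c in ['scene','top']:
        im,d=shot(c,f'{c}_{tag}.png');P=cloud(c,d);np.savez(f'{c}_{tag}.npz',im=im,d=d,P=P)
        R_=ctrl.outline_of(c,'holder_grip')
        if not R_: print(c,'none');continue
        o=ctrl.get_obs();e=o['eef_pos']
        r=min(R_[:3],key=lambda r:np.linalg.norm(np.median(P[r['region']&(d>0)],0)[:2]-e[:2]))
        Q=P[r['region']&(d>0)];zt=np.percentile(Q[:,2],99)
        h=np.histogram(Q[:,2],np.arange(0,.3,.002));print(c,round(r['score'],2),len(Q),'zmode',h[1][np.argsort(-h[0])[:3]],'eef',e)
        zs=h[1][np.argmax(h[0])]+.001
        S=Q[abs(Q[:,2]-zs)<.005];print('  shelf',np.median(S[:,2]),rect(S))
        A=Q[Q[:,2]>zs-.008];print('  all',rect(A),'zpct',np.percentile(A[:,2],[2,50,90,97,99]))
if __name__=='__main__': seg(sys.argv[1])
E
python3 hold.py lift
```

```text
scene 0.82 2094 zmode [0.126 0.128 0.098] eef [ 0.4318 -0.2622  0.1493]
  shelf 0.12743055994756713 (array([ 438.6862, -267.0055]), array([151.0141,  66.3415]), 81.24056243896484)
  all (array([ 438.964 , -267.0221]), array([151.2318,  67.0426]), 81.52515411376953) zpct [0.1227 0.1286 0.1663 0.1804 0.1828]
top 0.82 306 zmode [0.122 0.124 0.12 ] eef [ 0.4314 -0.2618  0.1484]
  shelf 0.1233148143128775 (array([ 422.147 , -247.9602]), array([148.6125,  52.1656]), 57.860374450683594)
  all (array([ 422.6311, -247.2529]), array([150.259 ,  52.3059]), 57.77494812011719) zpct [0.1165 0.1242 0.1523 0.2826 0.3014]
```

```bash
cat > plate.py <<'E'
from fit import *
def plate(zu,n_frames=3,tag='x',cam='scene'):
    """holder plate front face; zu ~ underside height. prints mid (front face centre), yaw, top z"""
    out=[]
    for k in range(n_frames):
        im,d=shot(cam,f'{cam}_{tag}.png');P=cloud(cam,d)
        e=ctrl.get_obs()['eef_pos'];M=rot().as_matrix();yw=np.degrees(np.arctan2(M[1,1],M[0,1]))
        x=np.array([np.sin(np.radians(yw)),-np.cos(np.radians(yw)),0]);t=np.array([-x[1],x[0],0])
        D=P-e;u=D@x;v=D@t
        S=P[(u>.015)&(u<.05)&(abs(v)<.09)&(P[...,2]>zu+.038)&(P[...,2]<zu+.1)&(d>0)&(abs(v)>.015)]
        F=S[S[:,2]<zu+.081];m=np.median(F,0);Q=F
        for _ in range(8):
            n=np.linalg.svd(Q-Q.mean(0),full_matrices=False)[2][2];n*=np.sign(n@x);m=Q.mean(0)
            Q=F[abs((F-m)@n)<.003]
        tt=np.array([-n[1],n[0],0]);tt/=np.linalg.norm(tt)
        near_=S[abs((S-m)@n)<.006];y=(near_-m)@tt;lo,hi=np.percentile(y,[1,99])
        mid=m+tt*(lo+hi)/2
        ztop=np.percentile(near_[:,2],98)
        sh=P[(abs(v)<.075)&(u<.02)&(u>-.03)&(abs(P[...,2]-zu-.032)<.008)&(abs(v)>.02)]
        out.append([e[0],e[1],e[2],yw,*mid[:2],np.degrees(np.arctan2(n[1],n[0]))+90,np.degrees(n[2]),hi-lo,ztop,np.median(sh[:,2]),len(Q)])
    out=np.array(out);print('eef xyz yaw | platefront mid xy yaw+90 tilt width ztop shelf n');print(out);return out.mean(0)
E
python3 - <<'E'
from plate import *
plate(.0955)
plate(.0955,cam='top')
E
```

```text
eef xyz yaw | platefront mid xy yaw+90 tilt width ztop shelf n
[[  0.4315  -0.2619   0.1484  80.4923   0.4649  -0.275   80.7309  -1.6595
    0.1384   0.1779   0.1237 267.    ]
 [  0.4316  -0.262    0.1485  80.4945   0.4649  -0.2749  80.2428  -0.8721
    0.1387   0.1779   0.1238 258.    ]
 [  0.4317  -0.2622   0.1487  80.4926   0.4648  -0.2754  80.6611  -0.3324
    0.1377   0.1783   0.124  270.    ]]
eef xyz yaw | platefront mid xy yaw+90 tilt width ztop shelf n
[[ 0.4318 -0.2623  0.149  80.4962  0.4741 -0.2206 80.1953 -3.2946  0.0536
   0.1796  0.1235 28.    ]
 [ 0.432  -0.2624  0.1492 80.4938  0.4746 -0.221  80.0366 -2.7615  0.0543
   0.1808  0.1231 28.    ]
 [ 0.4321 -0.2625  0.1494 80.4951  0.4738 -0.222  80.474  -2.4519  0.0545
   0.1807  0.1235 25.    ]]
```

```bash
python3 - <<'E'
from h import *
plan((.561,-.171,.119),80.5)
E
```

```text
t 5.45 pos [ 0.4321 -0.2625  0.1494] open 0.13 gf 58.6 F [ 0.2 -0.6 -1.9]
offset now-axes [-112.   111.5   30.4] target-axes [-112.   111.5   30.4] rot [ 0.04 -0.05 -0.  ]
```

Emit:
apply_moves --moves '[{"jaw":0,"offset":[-20,20,0],"rot":[0,0,0]},{"jaw":0,"offset":[-35,35,8],"rot":[0,0,0]},{"jaw":0,"offset":[-35,35,12],"rot":[0,0,0]},{"jaw":0,"offset":[-22,21.5,10],"rot":[0,0,0]},{"jaw":0,"offset":[0,0,0],"rot":[0,0,0]}]'

```text
time_s: 6.08
eef_pos: [0.5618, -0.1694, 0.1186]
eef_rot: [-0.001, 0.081, 0.997, 0.001]
wrist_force: [-0.4, -0.3, -2.7]
opening: 0.134
grasp_force: 58.8
```

```bash
cat > align.py <<'E'
from plate import *
import sys
def crop(cam,tag,c,hw,k):
    a=cv2.imread(f'pics/{cam}_{tag}.png');p=ctrl.camera_params(cam);T=np.linalg.inv(p['cam_to_world'])
    q=p['K']@(T[:3,:3]@np.array(c)+T[:3,3]);u,v=(q[:2]/q[2]).astype(int);print(cam,'crop centre',u,v)
    w,h=hw;a=a[max(v-h,0):v+h,max(u-w,0):u+w]
    cv2.imwrite(f'pics/c_{cam}_{tag}.png',cv2.resize(a,None,fx=k,fy=k,interpolation=cv2.INTER_CUBIC))
if __name__=='__main__':
    tag=sys.argv[1];e=ctrl.get_obs()['eef_pos']
    zu=e[2]-.0555
    plate(zu,2,tag)
    shot('top',f'top_{tag}.png')
    for c in('scene','top'): crop(c,tag,e+[.05,0,0],(60,45),6)
    plan((.561,-.171,.119),80.5)
E
python3 align.py a1
```

```text
eef xyz yaw | platefront mid xy yaw+90 tilt width ztop shelf n
[[  0.5611  -0.1704   0.119   80.6105   0.5961  -0.1786  80.111   -0.3934
    0.1475   0.1479   0.0939 234.    ]
 [  0.5608  -0.1711   0.1195  80.5452   0.5955  -0.18    80.1632  -0.3644
    0.1458   0.1483   0.0944 226.    ]]
scene crop centre 337 199
top crop centre 328 177
t 6.22 pos [ 0.5607 -0.1716  0.1198] open 0.134 gf 58.8 F [ 0.3  0.3 -2.2]
offset now-axes [-0.2  0.6  0.8] target-axes [-0.2  0.6  0.8] rot [-0.01 -0.04 -0.01]
```

View pics/c_scene_a1.png

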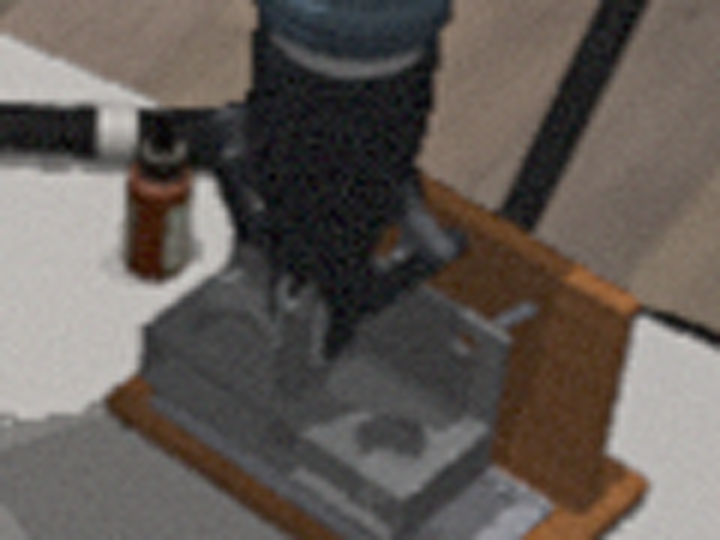

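The crop shows the holder in front of the stand. Its right hole is at crop (465,342) and the right pin's tip at (532,305); the left ones are hidden. I compare these with the model's projection.

```bash
python3 - <<'E'
from h import *
p=ctrl.camera_params('scene');T=np.linalg.inv(p['cam_to_world'])
for nm,c in [('hole',(.5885,-.2345,.133)),('tip_end',(.6108,-.2378,.1277)),('tip',(.6136,-.2382,.1267)),('tip+3mm right',(.6131,-.2412,.1267)),('tip+3up',(.6136,-.2382,.1297))]:
    q=p['K']@(T[:3,:3]@np.array(c)+T[:3,3]);q=q[:2]/q[2];print(nm,q,'crop',(q-[277,154])*6+2.5)
E
```

```text
hole [355.46511351 210.73238   ] crop [473.29068108 342.89428002]
tip_end [360.36458354 207.82439545] crop [502.68750126 325.44637267]
tip [360.94927297 207.55438284] crop [506.19563784 323.82629702]
tip+3mm right [361.88882728 208.12789309] crop [511.83296367 327.26735851]
tip+3up [361.1033858  206.72510341] crop [507.12031478 318.85062049]
```

Emit:
apply_moves --moves '[{"jaw":0,"offset":[-9,0,2],"rot":[0,0,0]},{"jaw":0,"offset":[-9,0,2],"rot":[0,0,0]},{"jaw":0,"offset":[0,0,0],"rot":[0,0,0]},{"jaw":0,"offset":[0,0,0],"rot":[0,0,0]},{"jaw":0,"offset":[0,0,0],"rot":[0,0,0]}]'

```text
time_s: 6.85
eef_pos: [0.5787, -0.1742, 0.1159]
eef_rot: [-0.0, 0.083, 0.997, 0.0]
wrist_force: [-0.3, 0.8, -2.3]
opening: 0.127
grasp_force: 58.8
```

```bash
cat > rel.py <<'E'
from plate import *
import sys
x=np.array([.9864,-.1645]);t=np.array([.1645,.9864]);mid=np.array([.6464,-.188])+.0003*t
if __name__=='__main__':
    tag=sys.argv[1];e=ctrl.get_obs()['eef_pos']
    a=plate(e[2]-.0555,4,tag)
    h=a[4:6]+.002*x-mid
    s=-(h@x)*1e3;z=((a[9]-.015)+(a[10]+.038))/2*1e3
    eg=a[:2]+x*(.034+.0038)+t*(-.0026)-mid;se=-(eg@x)*1e3;ze=a[2]*1e3+13.5
    print('camera: s %.1f lat %.1f z %.1f axis z %.1f'%(s,(h@t)*1e3,z,118+.364*s))
    print('eef:    s %.1f lat %.1f z %.1f axis z %.1f'%(se,(eg@t)*1e3,ze,118+.364*se))
E
python3 rel.py b1
```

```text
eef xyz yaw | platefront mid xy yaw+90 tilt width ztop shelf n
[[  0.5788  -0.1742   0.116   80.4973   0.6132  -0.1831  80.5483  -0.687
    0.1481   0.1444   0.0912 235.    ]
 [  0.5788  -0.1742   0.116   80.4987   0.6131  -0.1836  80.3309  -0.222
    0.147    0.1452   0.0911 237.    ]
 [  0.5788  -0.1742   0.116   80.4986   0.6133  -0.1829  80.354   -0.8047
    0.1497   0.1456   0.0912 239.    ]
 [  0.5789  -0.1742   0.116   80.4958   0.613   -0.1825  80.5473  -0.249
    0.1483   0.1458   0.0911 234.    ]]
camera: s 31.6 lat -0.8 z 129.7 axis z 129.5
eef:    s 31.1 lat -0.4 z 129.5 axis z 129.3
```

Emit:
apply_moves --moves '[{"jaw":0,"offset":[-3,0.6,1.1],"rot":[0,0,0]},{"jaw":0,"offset":[-4,0,1.5],"rot":[0,0,0]},{"jaw":0,"offset":[-4,0,1.5],"rot":[0,0,0]},{"jaw":0,"offset":[-4,0,1.5],"rot":[0,0,0]},{"jaw":0,"offset":[0,0,0],"rot":[0,0,0]}]'

```text
time_s: 7.68
eef_pos: [0.594, -0.1761, 0.1101]
eef_rot: [-0.0, 0.083, 0.997, 0.0]
wrist_force: [0.3, -0.0, -1.6]
opening: 0.127
grasp_force: 58.8
```

```bash
python3 rel.py b2; python3 -c "
from h import *
plan((.561,-.171,.119),80.5)"
```

```text
eef xyz yaw | platefront mid xy yaw+90 tilt width ztop shelf n
[[  0.5938  -0.1761   0.1102  80.5026   0.6283  -0.1854  80.1     -0.0503
    0.1465   0.1399   0.0854 230.    ]
 [  0.5938  -0.1761   0.1102  80.5012   0.6286  -0.1844  79.9303  -0.6626
    0.1494   0.1395   0.0855 239.    ]
 [  0.5937  -0.1761   0.1103  80.5016   0.6282  -0.1856  80.23    -0.8004
    0.1463   0.1383   0.0854 237.    ]
 [  0.5937  -0.1761   0.1104  80.4954   0.6281  -0.1845  80.6841   0.263
    0.1481   0.1399   0.0857 235.    ]]
camera: s 16.3 lat -0.3 z 123.9 axis z 124.0
eef:    s 16.1 lat 0.2 z 123.8 axis z 123.9
t 7.88 pos [ 0.5937 -0.1761  0.1104] open 0.132 gf 58.8 F [ 0.6 -0.7 -2.6]
offset now-axes [33.1 -0.4 -8.6] target-axes [33.1 -0.4 -8.6] rot [ 0.   -0.01 -0.  ]
```

No contact force and the pins have entered the holes. I keep going down the slope.

Emit:
apply_moves --moves '[{"jaw":0,"offset":[-4,0,1.5],"rot":[0,0,0]},{"jaw":0,"offset":[-4,0,1.5],"rot":[0,0,0]},{"jaw":0,"offset":[-4,0,1.5],"rot":[0,0,0]},{"jaw":0,"offset":[-1.5,0,1],"rot":[0,0,0]},{"jaw":0,"offset":[0,0,0.8],"rot":[0,0,0]}]'

```text
time_s: 8.5
eef_pos: [0.6072, -0.1783, 0.1039]
eef_rot: [-0.0, 0.083, 0.997, 0.0]
wrist_force: [0.9, 0.1, -3.0]
opening: 0.129
grasp_force: 58.9
```

```bash
python3 rel.py b3; python3 -c "
from h import *
plan((.561,-.171,.119),80.5)"
```

```text
eef xyz yaw | platefront mid xy yaw+90 tilt width ztop shelf n
[[  0.6071  -0.1783   0.1038  80.4999   0.6427  -0.1844  79.3475  -1.8755
    0.178    0.1448   0.079  244.    ]
 [  0.6071  -0.1783   0.104   80.498    0.6412  -0.188   80.8329   0.7755
    0.1701   0.1427   0.0792 251.    ]
 [  0.6071  -0.1783   0.104   80.4983   0.6428  -0.1846  79.2275  -1.5851
    0.1759   0.1454   0.079  258.    ]
 [  0.6071  -0.1783   0.1041  80.4987   0.6417  -0.1847  80.4992   0.7482
    0.1763   0.1438   0.0792 229.    ]]
camera: s 2.7 lat 1.5 z 123.1 axis z 119.0
eef:    s 2.6 lat 0.2 z 117.5 axis z 118.9
t 8.7 pos [ 0.6071 -0.1783  0.1041] open 0.134 gf 58.9 F [ 0.3 -0.  -2.3]
offset now-axes [ 46.6  -0.4 -14.9] target-axes [ 46.6  -0.4 -14.9] rot [ 0. -0. -0.]
```

Emit:
apply_moves --moves '[{"jaw":0,"offset":[-0.7,0,0.8],"rot":[0,0,0]},{"jaw":0,"offset":[0,0,0.4],"rot":[0,0,0]},{"jaw":0.3,"offset":[0,0,0],"rot":[0,0,0]},{"jaw":0.5,"offset":[0,0,0],"rot":[0,0,0]},{"jaw":0.5,"offset":[0,0,0],"rot":[0,0,0]}]'

```text
time_s: 9.32
eef_pos: [0.608, -0.1786, 0.1031]
eef_rot: [0.0, 0.083, 0.997, -0.0]
wrist_force: [0.3, 1.0, -0.4]
opening: 0.501
grasp_force: 0.0
```

Emit:
apply_moves --moves '[{"jaw":0.5,"offset":[0,0,-20],"rot":[0,0,0]},{"jaw":0.5,"offset":[0,0,-50],"rot":[0,0,0]},{"jaw":0.5,"offset":[30,20,-40],"rot":[0,0,0]},{"jaw":0.5,"offset":[40,45,0],"rot":[0,0,0]},{"jaw":0.5,"offset":[40,45,0],"rot":[0,0,0]}]'

```text
time_s: 9.95
eef_pos: [0.5173, -0.051, 0.2153]
eef_rot: [0.002, 0.083, 0.997, -0.0]
wrist_force: [0.4, 1.0, 0.2]
opening: 0.5
grasp_force: 0.0
```

```bash
cat > hung.py <<'E'
from fit import *
import sys
x=np.array([.9864,-.1645]);t=np.array([.1645,.9864]);mid=np.array([.6461,-.187])
if __name__=='__main__':
  for c in ['scene','top']:
    im,d=shot(c,f'{c}_{sys.argv[1]}.png');P=cloud(c,d)
    D=P[...,:2]-mid;u=D@x;v=D@t;z=P[...,2]
    sh=(abs(v)<.075)&(u>-.064)&(u<-.006)&(abs(z-.079)<.008);rb=(abs(v)<.012)&(u>-.064)&(u<-.006)&(abs(z-.135)<.007)
    pl=(abs(v)<.085)&(u>-.009)&(u<.003)&(abs(z-.132)<.005)
    print(c,'shelf z %.4f u %s v %s'%(np.median(z[sh]),np.percentile(u[sh],[1,99]),np.percentile(v[sh],[1,99])))
    print(c,'L/R shelf z',np.median(z[sh&(v>.03)]),np.median(z[sh&(v<-.03)]),'rib v',np.median(v[rb]),'z',np.median(z[rb]),rect(P[sh]))
    # round opening centres: dark holes below shelf
    for s in(1,-1):
        b=(np.hypot(u+.038,v-s*.048)<.02)&(z<.072)&(z>.04);print('   bore',s,b.sum(),u[b].mean(),v[b].mean())
E
python3 hung.py h1; python3 -c "
from align import *
crop('scene','h1',(.62,-.18,.09),(60,45),6)
plan((.40,.27,.2),80.5)"
```

```text
scene shelf z 0.0785 u [-0.0637 -0.0064] v [-0.0744  0.0741]
scene L/R shelf z 0.07848282007258461 0.07864149695106348 rib v -0.0012856962231506666 z 0.133621345929959 (array([ 611.6477, -181.1914]), array([149.7631,  57.7338]), 80.54993438720703)
   bore 1 44 -0.04423226087835414 0.04971637107661097
   bore -1 48 -0.0435206355683092 -0.04468443825147894
top shelf z 0.0773 u [-0.0639 -0.0065] v [-0.0724  0.0616]
top L/R shelf z 0.07986887421698174 0.07684927121518415 rib v 0.002051822270983142 z 0.1331282485216394 (array([ 610.988 , -183.6807]), array([141.7673,  57.5907]), 80.54767608642578)
   bore 1 0 nan nan
   bore -1 70 -0.03413184085590167 -0.0477736100685767
scene crop centre 341 207
t 10.05 pos [ 0.5147 -0.0475  0.214 ] open 0.499 gf 0.0 F [ 0.4  0.2 -0.9]
offset now-axes [164.4 294.8  14.6] target-axes [165.5 294.2  14. ] rot [ 0.08 -0.04  0.21]hung.py:14: RuntimeWarning: Mean of empty slice.
  b=(np.hypot(u+.038,v-s*.048)<.02)&(z<.072)&(z>.04);print('   bore',s,b.sum(),u[b].mean(),v[b].mean())
  ret = ret.dtype.type(ret / rcount)
```

View pics/c_scene_h1.png

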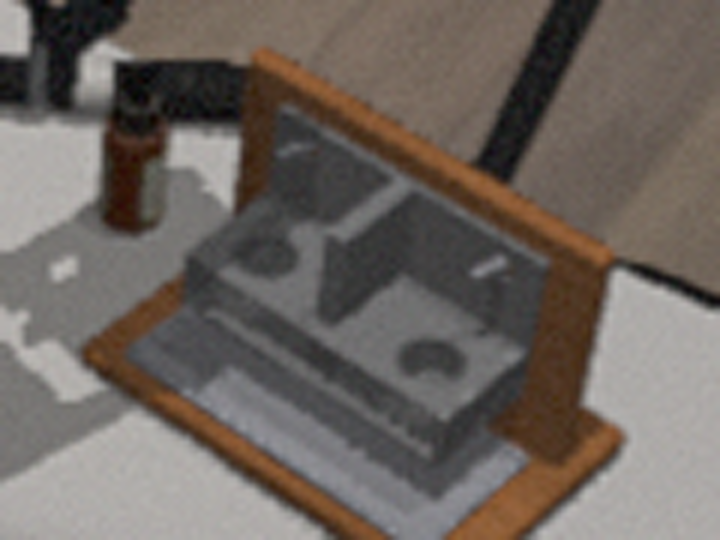

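The crop shows the holder hanging with both pins through the plate (crop 295,150 and 490,265), and the shelf height matches a hang. Next is the box tab.

```bash
cat > tab.py <<'E'
from fit import *
x=np.array([.9909,-.1350]);t=np.array([.1350,.9909])
acc=[]
for c in ['scene','top']:
    im,d,P=load(c);z=P[...,2]
    for nm,c0 in [('vial',(.503,.278)),('jar',(.478,.081))]:
        D=P[...,:2]-np.array(c0);u=D@x;v=D@t
        l=(z>.074)&(z<.088)&(abs(v)<.047)&(u>-.055)&(u<.07)&(d>0)
        tb=(z>.068)&(z<.088)&(abs(v)<.03)&(u<-.054)&(u>-.1)
        # the tab crossing
        print(c,nm,'lid u',np.percentile(u[l],[1,99]),'v',np.percentile(v[l],[1,99]),'z',np.median(z[l]),'| tab n',tb.sum(),'u',np.percentile(u[tb],[2,98]),'v',np.percentile(v[tb],[3,50,97]),'z',np.percentile(z[tb],[10,50,90]))
        b=(z>.006)&(z<.02)&(abs(v)<.06)&(abs(u)<.06);print('   low u',np.percentile(u[b],[1,99]))
        w=P[tb];print('   tab axis pt',w.mean(0), 'slope dv/du',np.polyfit(u[tb],v[tb],1))
    hsv=cv2.cvtColor(im,cv2.COLOR_RGB2HSV)
    # wooden tray: brown, all boxes
    D=P[...,:2]-np.array((.49,.18));u=D@x;v=D@t
    k=(abs(u)<.08)&(abs(v)<.17)&(z<.02)&(z>.0)&(hsv[...,1]>90)&(hsv[...,0]<25);print(' tray',rect(P[k]))
    # vial cap: dark pixels high under lid
    D=P[...,:2]-np.array((.503,.278));u=D@x;v=D@t
    k=(abs(u)<.05)&(abs(v)<.04)&(im.max(2)<75)
    print(' cap',k.sum(),np.argwhere(k).mean(0)[::-1] if k.any() else '', np.median(P[k],0) if k.any() else '')
E
python3 tab.py
```

```text
scene vial lid u [-0.0498  0.0544] v [-0.0418  0.0432] z 0.08100020365750693 | tab n 34 u [-0.0748 -0.0554] v [-0.0066 -0.0012  0.006 ] z [0.0751 0.0792 0.0831]
   low u [-0.0477 -0.0297]
   tab axis pt [0.4386 0.2858 0.0789] slope dv/du [-0.0851 -0.0065]
scene jar lid u [-0.0492  0.0543] v [-0.0425  0.0419] z 0.08074918587993746 | tab n 43 u [-0.0735 -0.0541] v [-0.0079 -0.0033  0.0056] z [0.0746 0.0796 0.0831]
   low u [-0.048   0.0568]
   tab axis pt [0.4133 0.0879 0.0793] slope dv/du [-0.0856 -0.0075]
 tray (array([488.8062, 180.4699]), array([308.682 , 108.5082]), 86.54241180419922)
 cap 7 [178.1429 195.8571] [0.4597 0.2852 0.0066]
top vial lid u [-0.05    0.0545] v [-0.0387  0.0439] z 0.08003650244120442 | tab n 29 u [-0.0734 -0.0554] v [-0.0045  0.0031  0.0091] z [0.0753 0.078  0.0834]
   low u [-0.0566  0.0549]
   tab axis pt [0.4391 0.2891 0.0787] slope dv/du [0.0487 0.0056]
top jar lid u [-0.0478  0.0537] v [-0.0393  0.0433] z 0.07987181827941425 | tab n 29 u [-0.0735 -0.0546] v [-0.0053  0.0022  0.0082] z [0.0745 0.0796 0.0827]
   low u [-0.0563  0.0472]
   tab axis pt [0.4149 0.0913 0.079 ] slope dv/du [0.072  0.0063]
 tray (array([495.1008, 181.424 ]), array([298.8711, 102.5722]), 83.65668487548828)
 cap 1225 [ 62.7445 137.4408] [0.4732 0.2855 1.0002]
```

```bash
python3 - <<'E'
from h import *
plan((.4348,.2885,.14),82.2)
E
```

```text
t 10.05 pos [ 0.5147 -0.0475  0.214 ] open 0.499 gf 0.0 F [ 0.4  0.2 -0.9]
offset now-axes [133.  318.5  74.6] target-axes [124.8 322.   74. ] rot [ 0.08 -0.04 -1.49]
```

Emit:
apply_moves --moves '[{"jaw":0.5,"offset":[0,0,0],"rot":[0,0,-1.5]},{"jaw":0.5,"offset":[20,50,0],"rot":[0,0,0]},{"jaw":0.5,"offset":[20,50,0],"rot":[0,0,0]},{"jaw":0.5,"offset":[20,50,0],"rot":[0,0,0]},{"jaw":0.5,"offset":[20,50,0],"rot":[0,0,0]}]'

```text
time_s: 10.68
eef_pos: [0.4672, 0.158, 0.2139]
eef_rot: [0.001, 0.07, 0.998, 0.0]
wrist_force: [0.8, 0.7, -1.0]
opening: 0.499
grasp_force: 0.0
```

Emit:
apply_moves --moves '[{"jaw":0.5,"offset":[20,50,14],"rot":[0,0,0]},{"jaw":0.5,"offset":[20,50,30],"rot":[0,0,0]},{"jaw":0.5,"offset":[5,22,30],"rot":[0,0,0]},{"jaw":0.5,"offset":[0,0,0],"rot":[0,0,0]},{"jaw":0.5,"offset":[0,0,0],"rot":[0,0,0]}]'

```text
time_s: 11.3
eef_pos: [0.4401, 0.2838, 0.1399]
eef_rot: [0.001, 0.07, 0.998, 0.0]
wrist_force: [0.8, -0.4, 0.5]
opening: 0.496
grasp_force: 0.0
```

```bash
python3 - <<'E'
from h import *
plan((.4348,.2885,.0573),82.2)
shot('top','top_t1.png')
plan((.4348,.2885,.0573),82.2)
E
```

```text
t 11.3 pos [0.4401 0.2838 0.1399] open 0.496 gf 0.0 F [ 0.8 -0.4  0.5]
offset now-axes [ 6.   3.9 82.6] target-axes [ 5.9  3.9 82.6] rot [ 0.01  0.08 -0.23]
t 11.35 pos [0.4404 0.2837 0.1403] open 0.497 gf 0.0 F [ 0.4 -0.6 -0.5]
offset now-axes [ 6.4  3.9 83. ] target-axes [ 6.2  4.  83. ] rot [ 0.04  0.12 -0.27]
```

Emit:
apply_moves --moves '[{"jaw":0.5,"offset":[6,4,20],"rot":[0,0,0]},{"jaw":0.5,"offset":[0,0,30],"rot":[0,0,0]},{"jaw":0.5,"offset":[0,0,20],"rot":[0,0,0]},{"jaw":0.5,"offset":[0,0,13],"rot":[0,0,0]},{"jaw":0.5,"offset":[0,0,0],"rot":[0,0,0]}]'

```text
time_s: 11.98
eef_pos: [0.4336, 0.2886, 0.056]
eef_rot: [-0.0, 0.07, 0.998, -0.0]
wrist_force: [1.0, 0.9, -0.2]
opening: 0.498
grasp_force: 0.0
```

Emit:
apply_moves --moves '[{"jaw":0,"offset":[0,0,0],"rot":[0,0,0]},{"jaw":0,"offset":[0,0,0],"rot":[0,0,0]},{"jaw":0,"offset":[0,0,0],"rot":[0,0,0]},{"jaw":0,"offset":[0,0,0],"rot":[0,0,0]},{"jaw":0,"offset":[0,0,0],"rot":[0,0,0]}]'

```text
time_s: 12.6
eef_pos: [0.4343, 0.2905, 0.0572]
eef_rot: [0.001, 0.07, 0.998, 0.001]
wrist_force: [0.8, 5.1, 3.0]
opening: 0.15
grasp_force: 58.7
```

```bash
cat > arc.py <<'E'
from h import *
import sys
x=np.array([.9909,-.1350]);H=np.array([.503,.278])+x*.051
def arc(th0,th1,n,flip=1):
    e=ctrl.get_obs()['eef_pos'];u=(H-e[:2])@x*1e3;h=(e[2]+.0187-.014)*1e3
    r=np.hypot(u,h);a=np.arctan2(h,u);print('u %.1f h %.1f r %.1f a %.1f deg'%(u,h,r,np.degrees(a)))
    A=a+np.linspace(0,th1-th0,n+1);X=-r*np.cos(A);Z=r*np.sin(A)
    for k in range(n): print([round(-(X[k+1]-X[k]),1),0,round(-(Z[k+1]-Z[k]),1)])
E
python3 - <<'E'
from arc import *
plan((.4348,.2885,.0573),82.2)
arc(0,1.1,10)
E
```

```text
t 12.6 pos [0.4343 0.2905 0.0572] open 0.15 gf 58.7 F [0.8 5.1 3. ]
offset now-axes [-0.8 -1.9 -0.1] target-axes [-0.8 -1.9 -0.1] rot [ 0.15  0.15 -0.18]
u 120.8 h 61.9 r 135.7 a 27.1 deg
[np.float64(-7.5), 0, np.float64(-12.9)]
[np.float64(-8.9), 0, np.float64(-12.0)]
[np.float64(-10.2), 0, np.float64(-10.9)]
[np.float64(-11.3), 0, np.float64(-9.7)]
[np.float64(-12.3), 0, np.float64(-8.5)]
[np.float64(-13.1), 0, np.float64(-7.0)]
[np.float64(-13.8), 0, np.float64(-5.6)]
[np.float64(-14.4), 0, np.float64(-4.0)]
[np.float64(-14.7), 0, np.float64(-2.4)]
[np.float64(-14.9), 0, np.float64(-0.8)]
```

Emit:
apply_moves --moves '[{"jaw":0,"offset":[-7.5,0,-12.9],"rot":[0,0,0]},{"jaw":0,"offset":[-8.9,0,-12.0],"rot":[0,0,0]},{"jaw":0,"offset":[-10.2,0,-10.9],"rot":[0,0,0]},{"jaw":0,"offset":[-11.3,0,-9.7],"rot":[0,0,0]},{"jaw":0,"offset":[-12.3,0,-8.5],"rot":[0,0,0]}]'

```text
time_s: 13.22
eef_pos: [0.4819, 0.2843, 0.1105]
eef_rot: [-0.001, 0.069, 0.998, 0.002]
wrist_force: [-1.1, 10.6, -1.8]
opening: 0.147
grasp_force: 61.2
```

```bash
python3 - <<'E'
from arc import *
plan((.4348,.2885,.0573),82.2)
arc(0.55,1.15,5)
E
```

```text
t 13.22 pos [0.4819 0.2843 0.1105] open 0.147 gf 61.2 F [-1.1 10.6 -1.8]
offset now-axes [47.2 -2.5 53.3] target-axes [47.3 -2.2 53.2] rot [ 0.17 -0.12 -0.17]
u 72.7 h 115.2 r 136.2 a 57.7 deg
[np.float64(-14.3), 0, np.float64(-7.9)]
[np.float64(-15.2), 0, np.float64(-6.1)]
[np.float64(-15.8), 0, np.float64(-4.2)]
[np.float64(-16.2), 0, np.float64(-2.3)]
[np.float64(-16.3), 0, np.float64(-0.4)]
```

Emit:
apply_moves --moves '[{"jaw":0,"offset":[-14.3,0.7,-7.7],"rot":[0,0,0]},{"jaw":0,"offset":[-15.2,0.7,-6.0],"rot":[0,0,0]},{"jaw":0,"offset":[-15.8,0,-4.2],"rot":[0,0,0]},{"jaw":0,"offset":[-16.2,0,-2.3],"rot":[0,0,0]},{"jaw":0,"offset":[-8,0,0],"rot":[0,0,0]}]'

```text
time_s: 13.85
eef_pos: [0.5523, 0.2754, 0.1319]
eef_rot: [0.0, 0.07, 0.998, 0.001]
wrist_force: [-3.2, 4.8, 9.7]
opening: 0.144
grasp_force: 67.9
```

```bash
python3 - <<'E'
from arc import *
plan((.4348,.2885,.0573),82.2)
arc(1.1,1.15,1)
E
```

```text
t 13.85 pos [0.5523 0.2754 0.1319] open 0.144 gf 67.9 F [-3.2  4.8  9.7]
offset now-axes [118.2  -3.6  74.5] target-axes [118.2  -3.   74.6] rot [ 0.15  0.01 -0.17]
u 1.8 h 136.6 r 136.6 a 89.2 deg
[np.float64(-6.8), 0, np.float64(0.1)]
```

Emit:
apply_moves --moves '[{"jaw":0,"offset":[-6,0,0.2],"rot":[0,0,0]},{"jaw":0.5,"offset":[0,0,0],"rot":[0,0,0]},{"jaw":0.5,"offset":[0,0,0],"rot":[0,0,0]},{"jaw":0.5,"offset":[0,0,-25],"rot":[0,0,0]},{"jaw":0.5,"offset":[0,0,-45],"rot":[0,0,0]}]'

```text
time_s: 14.48
eef_pos: [0.556, 0.2723, 0.198]
eef_rot: [-0.003, 0.07, 0.998, -0.001]
wrist_force: [0.2, 0.9, 0.3]
opening: 0.495
grasp_force: 0.0
```

Emit:
apply_moves --moves '[{"jaw":0.5,"offset":[40,0,-30],"rot":[0,0,0]},{"jaw":0.5,"offset":[50,0,0],"rot":[0,0,0]},{"jaw":0.5,"offset":[50,0,0],"rot":[0,0,0]},{"jaw":0.5,"offset":[50,0,0],"rot":[0,0,0]},{"jaw":0.5,"offset":[0,0,0],"rot":[0,0,0]}]'

```text
time_s: 15.1
eef_pos: [0.3665, 0.2997, 0.2295]
eef_rot: [-0.001, 0.068, 0.998, -0.0]
wrist_force: [-0.1, -0.6, -0.3]
opening: 0.499
grasp_force: 0.0
```

```bash
python3 - <<'E'
from align import *
for c in ['scene','top']:
    im,d=shot(c,c+'_o1.png');P=cloud(c,d);np.savez(c+'_o1.npz',im=im,d=d,P=P)
    for r in ctrl.outline_of(c,'vial_center')[:3]:
        m=r['region']&(d>0);Q=P[m]
        if len(Q)<5: continue
        print(c,'vial',round(r['score'],2),r['position'],m.sum(),np.percentile(Q,[5,50,95],axis=0))
        up=Q[Q[:,2]>.06]
        if len(up)>5:print('   upper',len(up),rect(up),up.mean(0))
    for r in ctrl.outline_of(c,'vial_box_lid')[:3]:
        Q=P[r['region']&(d>0)];print(c,'lid',round(r['score'],2),np.median(Q,0),np.percentile(Q,97,0))
crop('scene','o1',(.52,.26,.06),(60,45),6);crop('top','o1',(.52,.26,.06),(50,40),6)
E
python3 -c "
import cv2,numpy as np
a=cv2.imread('pics/c_scene_o1.png');b=cv2.imread('pics/c_top_o1.png')
b=cv2.resize(b,(400,320));a=cv2.resize(a,(400,300));cv2.imwrite('pics/v1.png',np.hstack([a,b[:300]]))"
```

```text
scene vial 0.69 [185.3, 180.2] 171 [[0.4858 0.2732 0.0099]
 [0.4918 0.2788 0.0499]
 [0.5066 0.2949 0.0763]]
   upper 64 (array([498.4944, 285.0395]), array([27.1922, 24.4978]), 26.418027877807617) [0.4952 0.2823 0.0711]
scene lid 0.86 [0.5953 0.2692 0.0801] [0.6296 0.3126 0.1146]
scene lid 0.61 [0.3066 0.1538 0.0766] [0.3627 0.2083 0.082 ]
scene lid 0.57 [ 0.6201 -0.1895  0.0797] [ 0.6529 -0.1118  0.1324]
top lid 0.81 [0.3172 0.1733 0.0771] [0.3652 0.2139 0.0846]
top lid 0.78 [0.5891 0.2651 0.1033] [0.6282 0.3109 0.1151]
top lid 0.74 [ 0.5969 -0.1721  0.0174] [ 0.668  -0.0729  0.1465]
scene crop centre 194 174
top crop centre 194 209
```

View pics/v1.png

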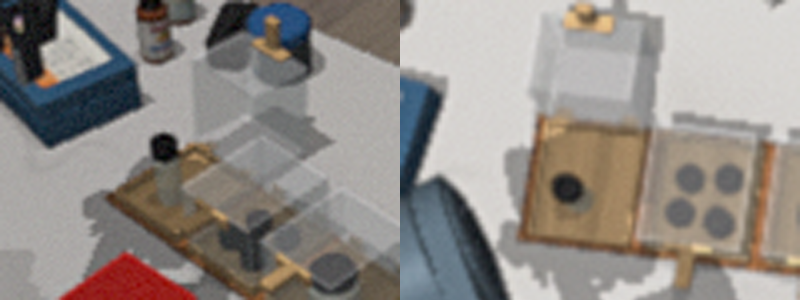

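The left crop shows the lid wide open and the vial upright in its box. The right crop shows the cap at about (568,188), with the other boxes still shut.

```bash
cat > cap.py <<'E'
from fit import *
def cap(c,im,P,d,c0,z0,z1,r=.03):
    k=(np.linalg.norm(P[...,:2]-np.array(c0),axis=-1)<r)&(P[...,2]>z0)&(P[...,2]<z1)&(im.max(2)<90)&(d>0)
    Q=P[k];(ce,rad)=cv2.minEnclosingCircle((Q[:,:2]*1e3).astype(np.float32))
    return len(Q),Q.mean(0),ce,rad,Q[:,:2].min(0),Q[:,:2].max(0),np.median(Q[:,2])
if __name__=='__main__':
    for c in('scene','top'):
        f=np.load(c+'_o1.npz');print(c,cap(c,f['im'],f['P'],f['d'],(.497,.284),.071,.085))
E
python3 cap.py; python3 -c "
from h import *
plan((.497,.284,.1),82)"
```

```text
scene (35, array([0.4956, 0.2838, 0.0747]), (500.0510559082031, 283.30841064453125), 14.737120628356934, array([0.4868, 0.2696]), array([0.5083, 0.2966]), np.float64(0.07454524189956535))
top (34, array([0.4967, 0.2857, 0.0751]), (496.83087158203125, 285.5687561035156), 10.8178129196167, array([0.4864, 0.2758]), array([0.5055, 0.2959]), np.float64(0.07444415233065282))
t 15.4 pos [0.3707 0.2993 0.2298] open 0.502 gf 0.0 F [ 0.4 -0.1  0.4]
offset now-axes [-127.2    2.6  129.8] target-axes [-127.2    2.4  129.8] rot [-0.01  0.   -0.07]
```

Emit:
apply_moves --moves '[{"jaw":0.6,"offset":[-40,0,0],"rot":[0,0,0]},{"jaw":0.6,"offset":[-45,2,20],"rot":[0,0,0]},{"jaw":0.6,"offset":[-42,2,45],"rot":[0,0,0]},{"jaw":0.6,"offset":[0,0,45],"rot":[0,0,0]},{"jaw":0.6,"offset":[0,0,0],"rot":[0,0,0]}]'

```text
time_s: 16.02
eef_pos: [0.4936, 0.2841, 0.1153]
eef_rot: [-0.005, 0.071, 0.997, -0.002]
wrist_force: [-0.8, 0.2, -0.1]
opening: 0.597
grasp_force: 0.0
```

```bash
python3 -c "
from h import *
plan((.4965,.286,.0413),82);shot('top');shot('top');shot('top')
plan((.4965,.286,.0413),82)"
```

```text
t 16.02 pos [0.4936 0.2841 0.1153] open 0.597 gf 0.0 F [-0.8  0.2 -0.1]
offset now-axes [-3.3  2.6 74. ] target-axes [-2.6  2.3 74. ] rot [-0.25 -0.5  -0.09]
t 16.18 pos [0.4972 0.2862 0.1217] open 0.598 gf 0.0 F [0.1 0.5 1.2]
offset now-axes [ 0.8 -0.4 80.4] target-axes [ 0.6 -0.3 80.4] rot [ 0.06  0.12 -0.  ]
```

Emit:
apply_moves --moves '[{"jaw":0.6,"offset":[0.5,0,25],"rot":[0,0,0]},{"jaw":0.6,"offset":[0,0,25],"rot":[0,0,0]},{"jaw":0.6,"offset":[0,0,18],"rot":[0,0,0]},{"jaw":0.6,"offset":[0,0,10],"rot":[0,0,0]},{"jaw":0.6,"offset":[0,0,0],"rot":[0,0,0]}]'

```text
time_s: 16.8
eef_pos: [0.4955, 0.286, 0.042]
eef_rot: [-0.0, 0.07, 0.998, -0.0]
wrist_force: [-0.1, -0.2, -0.8]
opening: 0.599
grasp_force: 0.0
```

Emit:
apply_moves --moves '[{"jaw":0.4,"offset":[0,0,0],"rot":[0,0,0]},{"jaw":0,"offset":[0,0,0],"rot":[0,0,0]},{"jaw":0,"offset":[0,0,0],"rot":[0,0,0]},{"jaw":0,"offset":[0,0,0],"rot":[0,0,0]},{"jaw":0,"offset":[0,0,0],"rot":[0,0,0]}]'

```text
time_s: 17.42
eef_pos: [0.4963, 0.2862, 0.0429]
eef_rot: [0.001, 0.07, 0.998, 0.0]
wrist_force: [-0.5, -0.4, 6.4]
opening: 0.26
grasp_force: 58.9
```

```bash
python3 -c "
from h import *
plan((.4965,.286,.0413),82)"
```

```text
t 17.43 pos [0.4963 0.2862 0.0429] open 0.26 gf 58.9 F [-0.5 -0.4  6.4]
offset now-axes [-0.2 -0.1  1.6] target-axes [-0.2 -0.1  1.6] rot [ 0.04  0.1  -0.  ]
```

Emit:
apply_moves --moves '[{"jaw":0,"offset":[0,0,-15],"rot":[0,0,0]},{"jaw":0,"offset":[0,0,-40],"rot":[0,0,0]},{"jaw":0,"offset":[0,0,-50],"rot":[0,0,0]},{"jaw":0,"offset":[0,0,-50],"rot":[0,0,1.5]},{"jaw":0,"offset":[-10,-20,-25],"rot":[0,0,0]}]'

```text
time_s: 18.05
eef_pos: [0.5029, 0.2657, 0.2262]
eef_rot: [0.002, 0.082, 0.997, 0.001]
wrist_force: [0.3, 0.0, -1.1]
opening: 0.259
grasp_force: 58.8
```

Emit:
apply_moves --moves '[{"jaw":0,"offset":[-20,-42,0],"rot":[0,0,0]},{"jaw":0,"offset":[-20,-42,0],"rot":[0,0,0]},{"jaw":0,"offset":[-20,-42,0],"rot":[0,0,0]},{"jaw":0,"offset":[-20,-42,0],"rot":[0,0,0]},{"jaw":0,"offset":[-20,-42,0],"rot":[0,0,0]}]'

```text
time_s: 18.68
eef_pos: [0.5661, 0.0395, 0.2227]
eef_rot: [0.0, 0.083, 0.997, 0.0]
wrist_force: [0.8, -1.1, -0.3]
opening: 0.26
grasp_force: 58.8
```

Emit:
apply_moves --moves '[{"jaw":0,"offset":[-20,-42,0],"rot":[0,0,0]},{"jaw":0,"offset":[-20,-42,0],"rot":[0,0,0]},{"jaw":0,"offset":[-20,-42,0],"rot":[0,0,0]},{"jaw":0,"offset":[-10,-25,0],"rot":[0,0,0]},{"jaw":0,"offset":[0,0,0],"rot":[0,0,0]}]'

```text
time_s: 19.3
eef_pos: [0.6101, -0.121, 0.222]
eef_rot: [-0.0, 0.084, 0.996, 0.0]
wrist_force: [-0.5, 0.4, -0.6]
opening: 0.266
grasp_force: 58.8
```

```bash
python3 -c "
from h import *
a=(.6155,-.1312,.165),80.5
plan(*a)
for i in range(4):shot('top')
plan(*a)"
```

```text
t 19.3 pos [ 0.6101 -0.121   0.222 ] open 0.266 gf 58.8 F [-0.5  0.4 -0.6]
offset now-axes [-7.1 -9.2 56.9] target-axes [-7.1 -9.2 57. ] rot [ 0.01 -0.01 -0.14]
t 19.5 pos [ 0.6099 -0.118   0.2219] open 0.259 gf 58.8 F [ 0.1  0.3 -0.7]
offset now-axes [ -7.7 -12.1  56.9] target-axes [ -7.7 -12.1  56.9] rot [ 0.03 -0.02  0.08]
```

Emit:
apply_moves --moves '[{"jaw":0,"offset":[-7.7,-12.1,10],"rot":[0,0,0]},{"jaw":0,"offset":[0,0,25],"rot":[0,0,0]},{"jaw":0,"offset":[0,0,12],"rot":[0,0,0]},{"jaw":0,"offset":[0,0,0],"rot":[0,0,0]},{"jaw":0,"offset":[0,0,0],"rot":[0,0,0]}]'

```text
time_s: 20.12
eef_pos: [0.6162, -0.1329, 0.1756]
eef_rot: [0.001, 0.083, 0.997, -0.0]
wrist_force: [0.4, -0.6, -0.2]
opening: 0.262
grasp_force: 58.8
```

```bash
python3 - <<'E'
from align import *
from hung import x,t,mid
a=(.6155,-.1312,.165),80.5
plan(*a)
im,d=shot('scene','scene_p1.png');P=cloud('scene',d)
for i in range(2):
    im,d=shot('top','top_p1.png')
plan(*a)
crop('scene','p1',(.61,-.14,.12),(60,45),6)
# vial glass/cap points in scene: between foot and cap
e=ctrl.get_obs()['eef_pos'];im,d=shot('scene','scene_p1.png');P=cloud('scene',d)
D=P[...,:2]-e[:2];k=(np.hypot(D[...,0],D[...,1])<.02)&(P[...,2]>.128)&(P[...,2]<.165)
Q=P[k];print(k.sum(),Q.mean(0)-np.r_[e[:2],0],(Q[:,:2]-e[:2]).min(0),(Q[:,:2]-e[:2]).max(0),'zmin',np.percentile(Q[:,2],[1,5]))
E
```

```text
t 20.12 pos [ 0.6162 -0.1329  0.1756] open 0.262 gf 58.8 F [ 0.4 -0.6 -0.2]
offset now-axes [ 1.   1.5 10.6] target-axes [ 1.   1.5 10.6] rot [-0.02  0.06  0.01]
t 20.27 pos [ 0.6163 -0.133   0.1759] open 0.259 gf 58.8 F [-0.   0.4 -0.3]
offset now-axes [ 1.1  1.6 10.9] target-axes [ 1.1  1.6 10.9] rot [-0.03  0.1   0.01]
scene crop centre 327 195
66 [-0.0058 -0.0054  0.1518] [-0.013  -0.0139] [0.0059 0.0095] zmin [0.1387 0.1402]
```

View pics/c_scene_p1.png

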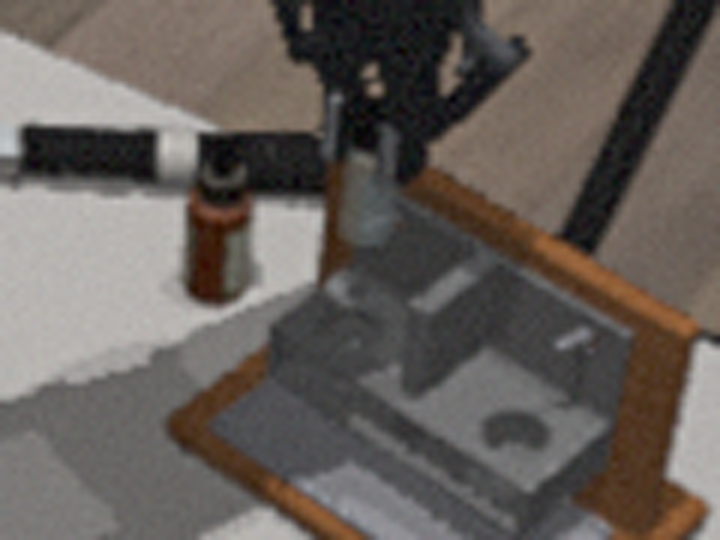

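The crop shows the vial upright in the fingers, its foot at crop (365,240) above the left opening at (350,335). I correct slightly and lower it.

Emit:
apply_moves --moves '[{"jaw":0,"offset":[2,1.6,0],"rot":[0,0,0]},{"jaw":0,"offset":[0,0,12],"rot":[0,0,0]},{"jaw":0,"offset":[0,0,14],"rot":[0,0,0]},{"jaw":0,"offset":[0,0,14],"rot":[0,0,0]},{"jaw":0,"offset":[0,0,10],"rot":[0,0,0]}]'

```text
time_s: 20.95
eef_pos: [0.6134, -0.1306, 0.123]
eef_rot: [-0.001, 0.083, 0.997, 0.0]
wrist_force: [-0.1, -1.1, -0.0]
opening: 0.258
grasp_force: 58.8
```

```bash
python3 - <<'E'
from align import *
a=(.6145,-.1312,.0885),80.5
plan(*a)
im,d=shot('scene','scene_p2.png');shot('top');im2,d2=shot('top','top_p2.png')
plan(*a)
crop('scene','p2',(.61,-.14,.10),(40,30),10)
for c in('scene','top'):
    p=ctrl.camera_params(c);T=np.linalg.inv(p['cam_to_world']);P=cloud(c,d if c=='scene' else d2);e=ctrl.get_obs()['eef_pos']
    D=P[...,:2]-e[:2];k=(np.hypot(D[...,0],D[...,1])<.02)&(P[...,2]>.085)&(P[...,2]<.112);Q=P[k]
    if len(Q):print(c,len(Q),Q.mean(0),Q.min(0),Q.max(0))
E
```

```text
t 20.95 pos [ 0.6134 -0.1306  0.123 ] open 0.258 gf 58.8 F [-0.1 -1.1 -0. ]
offset now-axes [-1.3 -0.4 34.5] target-axes [-1.2 -0.4 34.5] rot [ 0.03 -0.11 -0.  ]
t 21.1 pos [ 0.6135 -0.1306  0.1238] open 0.261 gf 58.8 F [-0.3  0.2 -0.1]
offset now-axes [-1.1 -0.4 35.3] target-axes [-1.1 -0.4 35.3] rot [ 0.02 -0.1  -0.  ]
scene crop centre 326 200
scene 59 [ 0.6072 -0.136   0.0979] [ 0.6005 -0.1448  0.0863] [ 0.6199 -0.1221  0.1118]
top 13 [ 0.6043 -0.1285  0.0979] [ 0.6019 -0.1412  0.086 ] [ 0.6091 -0.1158  0.1115]
```

View pics/c_scene_p2.png

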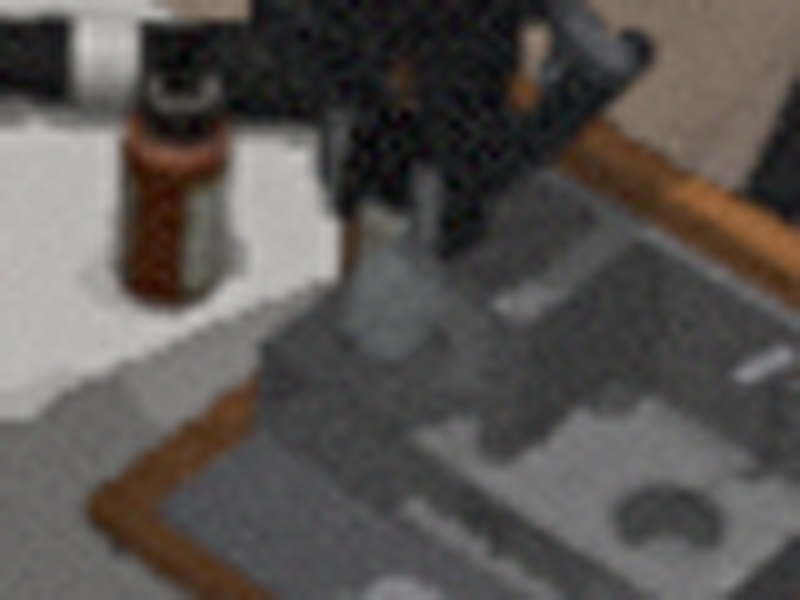

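The crop shows the vial just over the left opening, its foot at about (395,350). It sits about 3 mm too far forward, so I shift 2 mm towards the panel and lower it.

Emit:
apply_moves --moves '[{"jaw":0,"offset":[-2.2,-0.5,0],"rot":[0,0,0]},{"jaw":0,"offset":[0,0,5],"rot":[0,0,0]},{"jaw":0,"offset":[0,0,5],"rot":[0,0,0]},{"jaw":0,"offset":[0,0,5],"rot":[0,0,0]},{"jaw":0,"offset":[0,0,0],"rot":[0,0,0]}]'

```text
time_s: 21.72
eef_pos: [0.6156, -0.1313, 0.1089]
eef_rot: [-0.001, 0.083, 0.997, 0.0]
wrist_force: [-1.8, -0.5, -1.2]
opening: 0.265
grasp_force: 59.1
```

```bash
python3 -c "
from h import *
a=(.6160,-.1315,.0885),80.5
plan(*a)
shot('top');shot('top')
plan(*a)"
```

```text
t 21.73 pos [ 0.6156 -0.1313  0.1089] open 0.265 gf 59.1 F [-1.8 -0.5 -1.2]
offset now-axes [-0.5 -0.2 20.4] target-axes [-0.5 -0.1 20.4] rot [ 0.03 -0.09  0.  ]
t 21.82 pos [ 0.6156 -0.1313  0.1093] open 0.261 gf 59.1 F [-1.6  0.1 -0.7]
offset now-axes [-0.4 -0.1 20.8] target-axes [-0.4 -0.1 20.8] rot [ 0.02 -0.08  0.01]
```

Emit:
apply_moves --moves '[{"jaw":0,"offset":[0.8,0,3],"rot":[0,0,0]},{"jaw":0,"offset":[0,0,5],"rot":[0,0,0]},{"jaw":0,"offset":[0,0,5],"rot":[0,0,0]},{"jaw":0,"offset":[0,0,4],"rot":[0,0,0]},{"jaw":0,"offset":[0,0,0],"rot":[0,0,0]}]'

```text
time_s: 22.45
eef_pos: [0.615, -0.1314, 0.0923]
eef_rot: [-0.0, 0.083, 0.997, 0.0]
wrist_force: [-0.0, 0.9, -1.3]
opening: 0.265
grasp_force: 59.1
```

```bash
python3 -c "
from h import *
a=(.6160,-.1315,.0885),80.5
plan(*a)
shot('top');shot('top')
plan(*a)"
```

```text
t 22.45 pos [ 0.615  -0.1314  0.0923] open 0.265 gf 59.1 F [-0.   0.9 -1.3]
offset now-axes [-1.   0.1  3.8] target-axes [-1.   0.1  3.8] rot [ 0.02 -0.05 -0.  ]
t 22.55 pos [ 0.6154 -0.1315  0.0929] open 0.259 gf 59.1 F [ 1.3 -0.4 -0.6]
offset now-axes [-0.6  0.1  4.4] target-axes [-0.6  0.1  4.4] rot [0. 0. 0.]
```

Emit:
apply_moves --moves '[{"jaw":0,"offset":[0,0,2],"rot":[0,0,0]},{"jaw":0,"offset":[0,0,1.5],"rot":[0,0,0]},{"jaw":0,"offset":[0,0,0],"rot":[0,0,0]},{"jaw":0,"offset":[0,0,0],"rot":[0,0,0]},{"jaw":0,"offset":[0,0,0],"rot":[0,0,0]}]'

```text
time_s: 23.18
eef_pos: [0.6154, -0.1316, 0.0894]
eef_rot: [0.0, 0.083, 0.997, -0.0]
wrist_force: [1.2, -0.0, 0.3]
opening: 0.263
grasp_force: 59.1
```

Emit:
apply_moves --moves '[{"jaw":0,"offset":[0,0,0.7],"rot":[0,0,0]},{"jaw":0.42,"offset":[0,0,0],"rot":[0,0,0]},{"jaw":0.42,"offset":[0,0,0],"rot":[0,0,0]},{"jaw":0.42,"offset":[0,0,0],"rot":[0,0,0]},{"jaw":0.42,"offset":[0,0,-5],"rot":[0,0,0]}]'

```text
time_s: 23.8
eef_pos: [0.615, -0.1315, 0.0935]
eef_rot: [-0.0, 0.083, 0.997, -0.0]
wrist_force: [-0.2, 0.8, -1.0]
opening: 0.42
grasp_force: 0.0
```

Emit:
apply_moves --moves '[{"jaw":0.42,"offset":[0,0,-20],"rot":[0,0,0]},{"jaw":0.42,"offset":[0,0,-40],"rot":[0,0,0]},{"jaw":0.42,"offset":[0,0,-50],"rot":[0,0,0]},{"jaw":0.42,"offset":[0,30,-25],"rot":[0,0,0]},{"jaw":0.42,"offset":[0,55,0],"rot":[0,0,-1.5]}]'

```text
time_s: 24.42
eef_pos: [0.6316, -0.0496, 0.2342]
eef_rot: [0.004, 0.071, 0.997, -0.001]
wrist_force: [1.0, 0.2, 0.5]
opening: 0.42
grasp_force: 0.0
```

Emit:
apply_moves --moves '[{"jaw":0.5,"offset":[0,55,0],"rot":[0,0,0]},{"jaw":0.5,"offset":[0,55,0],"rot":[0,0,0]},{"jaw":0.5,"offset":[0,55,0],"rot":[0,0,0]},{"jaw":0.5,"offset":[0,55,0],"rot":[0,0,0]},{"jaw":0.5,"offset":[0,40,0],"rot":[0,0,0]}]'

```text
time_s: 25.05
eef_pos: [0.6659, 0.2119, 0.2305]
eef_rot: [0.001, 0.069, 0.998, 0.0]
wrist_force: [-0.2, -0.4, -0.5]
opening: 0.501
grasp_force: 0.0
```

```bash
python3 - <<'E'
from align import *
from cap import cap
from hung import x,t,mid
for c in('scene','top'):
    im,d=shot(c,c+'_s1.png');P=cloud(c,d)
    r=cap(c,im,P,d,(.6155,-.1334),.112,.130);print(c,r[:3],'z',r[-1],'uv',(r[1][:2]-mid)@x,(r[1][:2]-mid)@t)
    for L in ctrl.outline_of(c,'vial_box_tab')[:3]:
        Q=P[L['region']&(d>0)]
        if abs(np.median(Q[:,0])-.6)<.06 and np.median(Q[:,1])>.2:
            hs=cv2.cvtColor(im,cv2.COLOR_RGB2HSV)
            k=(P[...,0]>.56)&(P[...,0]<.66)&(P[...,1]>.23)&(P[...,1]<.30)&(P[...,2]>.09)&(P[...,2]<.17)&(hs[...,1]>70)&(hs[...,0]<30)
            W=P[k];print(c,'tab',len(W),W.mean(0),np.percentile(W,[3,97],axis=0))
crop('scene','s1',(.62,-.16,.10),(50,38),8)
plan((.6178,.264,.14),82)
E
python3 hung.py s2
```

```text
scene (64, array([ 0.6151, -0.1351,  0.1194]), (623.9219360351562, -134.19778442382812)) z 0.1197363148882728 uv -0.03910763343518705 0.04611338940029993
scene tab 59 [0.6238 0.2624 0.1181] [[0.6176 0.2463 0.1062]
 [0.6288 0.2805 0.1407]]
top (40, array([ 0.6152, -0.1308,  0.119 ]), (614.8737182617188, -131.34243774414062)) z 0.1192439487158724 uv -0.03975599140466295 0.050309712139126835
scene crop centre 335 201
t 25.25 pos [0.6657 0.2101 0.2298] open 0.501 gf 0.0 F [ 0.4 -0.6  0.8]
offset now-axes [55.  46.8 89.7] target-axes [54.9 46.7 89.8] rot [-0.02  0.07  0.08]
scene shelf z 0.0784 u [-0.0638 -0.0064] v [-0.0742  0.0732]
scene L/R shelf z 0.0787930333540231 0.07820662985797922 rib v -0.0028046224929122905 z 0.1337996577903784 (array([ 611.5775, -181.2265]), array([149.6646,  57.9706]), 80.5552749633789)
   bore 1 43 -0.04934627863253311 0.04666209244670071
   bore -1 50 -0.04306894791275515 -0.04535192780325287
top shelf z 0.0772 u [-0.0632 -0.0068] v [-0.0734  0.0734]
top L/R shelf z 0.07692284780718173 0.07734552536028971 rib v 0.0008784048290550249 z 0.13238578415645685 (array([ 611.6028, -181.1346]), array([149.3384,  57.7893]), 80.59365844726562)
   bore 1 18 -0.041992881309829255 0.04663053855683263
   bore -1 72 -0.03357430401751627 -0.04924099014037291
```

View pics/c_scene_s1.png

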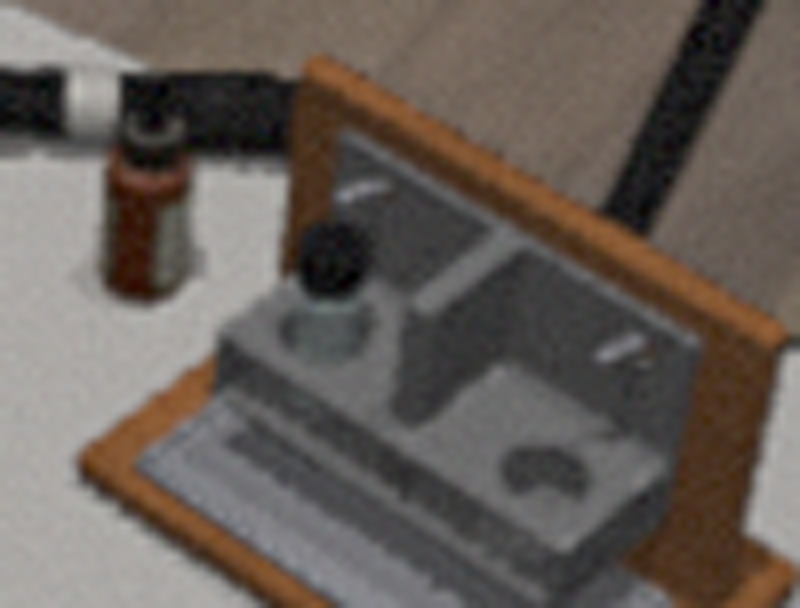

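The crop shows the vial standing in the left opening, cap at (335,258), with the holder still hung. Now the lid.

```bash
python3 -c "
from h import *
plan((.624,.2645,.165),82)"
```

```text
t 25.35 pos [0.6658 0.2085 0.2294] open 0.498 gf 0.0 F [ 1.5 -0.9  0.5]
offset now-axes [49.3 49.6 64.4] target-axes [49.2 49.6 64.4] rot [-0.02  0.05 -0.06]
```

Emit:
apply_moves --moves '[{"jaw":0.5,"offset":[25,25,0],"rot":[0,0,0]},{"jaw":0.5,"offset":[24,24,20],"rot":[0,0,0]},{"jaw":0.5,"offset":[0,0,44],"rot":[0,0,0]},{"jaw":0.5,"offset":[0,0,0],"rot":[0,0,0]},{"jaw":0.5,"offset":[0,0,0],"rot":[0,0,0]}]'

```text
time_s: 25.98
eef_pos: [0.625, 0.264, 0.1663]
eef_rot: [0.001, 0.071, 0.998, 0.0]
wrist_force: [0.6, -0.1, 0.3]
opening: 0.5
grasp_force: 0.0
```

```bash
python3 -c "
from h import *
shot('top');shot('top')
plan((.624,.2645,.115),82)"
```

```text
t 26.07 pos [0.6257 0.2645 0.1673] open 0.497 gf 0.0 F [ 0.  -0.2 -0. ]
offset now-axes [ 1.8 -0.3 52.3] target-axes [ 1.7 -0.2 52.3] rot [ 0.07  0.21 -0.08]
```

Emit:
apply_moves --moves '[{"jaw":0.5,"offset":[1.5,0,25],"rot":[0,0,0]},{"jaw":0.5,"offset":[0,0,18],"rot":[0,0,0]},{"jaw":0.5,"offset":[0,0,8],"rot":[0,0,0]},{"jaw":0.5,"offset":[0,0,0],"rot":[0,0,0]},{"jaw":0.3,"offset":[0,0,0],"rot":[0,0,0]}]'

```text
time_s: 26.7
eef_pos: [0.623, 0.2654, 0.1146]
eef_rot: [0.001, 0.07, 0.998, 0.0]
wrist_force: [-0.6, 0.1, 0.3]
opening: 0.308
grasp_force: 0.0
```

Emit:
apply_moves --moves '[{"jaw":0,"offset":[0,0,0],"rot":[0,0,0]},{"jaw":0,"offset":[0,0,0],"rot":[0,0,0]},{"jaw":0,"offset":[0,0,0],"rot":[0,0,0]},{"jaw":0,"offset":[0,0,0],"rot":[0,0,0]},{"jaw":0,"offset":[0,0,0],"rot":[0,0,0]}]'

```text
time_s: 27.32
eef_pos: [0.6232, 0.2665, 0.1149]
eef_rot: [0.001, 0.07, 0.998, 0.001]
wrist_force: [0.9, 6.3, 2.0]
opening: 0.147
grasp_force: 59.3
```

```bash
python3 - <<'E'
from arc import *
plan((.624,.2645,.115),82)
arc(1.65,0,15)
E
```

```text
t 27.32 pos [0.6232 0.2665 0.1149] open 0.147 gf 59.3 F [0.9 6.3 2. ]
offset now-axes [-1.1 -1.8 -0.1] target-axes [-1.1 -1.8 -0.1] rot [0.12 0.13 0.03]
u -69.6 h 119.6 r 138.4 a 120.2 deg
[np.float64(13.6), 0, np.float64(-6.9)]
[np.float64(14.2), 0, np.float64(-5.4)]
[np.float64(14.7), 0, np.float64(-3.8)]
[np.float64(15.1), 0, np.float64(-2.2)]
[np.float64(15.2), 0, np.float64(-0.5)]
[np.float64(15.2), 0, np.float64(1.2)]
[np.float64(14.9), 0, np.float64(2.8)]
[np.float64(14.5), 0, np.float64(4.5)]
[np.float64(14.0), 0, np.float64(6.0)]
[np.float64(13.2), 0, np.float64(7.5)]
[np.float64(12.3), 0, np.float64(8.9)]
[np.float64(11.3), 0, np.float64(10.2)]
[np.float64(10.1), 0, np.float64(11.4)]
[np.float64(8.8), 0, np.float64(12.4)]
[np.float64(7.3), 0, np.float64(13.3)]
```

Emit:
apply_moves --moves '[{"jaw":0,"offset":[13.6,1,-6.9],"rot":[0,0,0]},{"jaw":0,"offset":[14.2,0,-5.4],"rot":[0,0,0]},{"jaw":0,"offset":[14.7,0,-3.8],"rot":[0,0,0]},{"jaw":0,"offset":[15.1,0,-2.2],"rot":[0,0,0]},{"jaw":0,"offset":[15.2,0,-0.5],"rot":[0,0,0]}]'

```text
time_s: 27.95
eef_pos: [0.5489, 0.2761, 0.1321]
eef_rot: [-0.0, 0.07, 0.998, -0.0]
wrist_force: [1.7, 0.2, -6.2]
opening: 0.139
grasp_force: 58.3
```

Emit:
apply_moves --moves '[{"jaw":0,"offset":[15.2,0,1.2],"rot":[0,0,0]},{"jaw":0,"offset":[14.9,0,2.8],"rot":[0,0,0]},{"jaw":0,"offset":[14.5,0,4.5],"rot":[0,0,0]},{"jaw":0,"offset":[14.0,0,6.0],"rot":[0,0,0]},{"jaw":0,"offset":[13.2,0,7.5],"rot":[0,0,0]}]'

```text
time_s: 28.58
eef_pos: [0.4784, 0.2854, 0.1106]
eef_rot: [-0.0, 0.07, 0.998, -0.001]
wrist_force: [1.9, -5.8, -1.3]
opening: 0.135
grasp_force: 58.3
```

```bash
python3 - <<'E'
from arc import *
plan((.4343,.2905,.0572),82)
arc(0.55,0,5)
E
```

```text
t 28.57 pos [0.4784 0.2854 0.1106] open 0.135 gf 58.3 F [ 1.9 -5.8 -1.3]
offset now-axes [44.4 -0.9 53.4] target-axes [44.4 -1.  53.4] rot [-0.12 -0.   -0.01]
u 76.4 h 115.3 r 138.3 a 56.5 deg
[np.float64(12.2), 0, np.float64(9.1)]
[np.float64(11.1), 0, np.float64(10.4)]
[np.float64(9.9), 0, np.float64(11.5)]
[np.float64(8.6), 0, np.float64(12.5)]
[np.float64(7.2), 0, np.float64(13.4)]
```

Emit:
apply_moves --moves '[{"jaw":0,"offset":[12.2,-1,9.1],"rot":[0,0,0]},{"jaw":0,"offset":[11.1,0,10.4],"rot":[0,0,0]},{"jaw":0,"offset":[9.9,0,11.5],"rot":[0,0,0]},{"jaw":0,"offset":[8.2,0,12],"rot":[0,0,0]},{"jaw":0,"offset":[5,0,11],"rot":[0,0,0]}]'

```text
time_s: 29.2
eef_pos: [0.4306, 0.2914, 0.0558]
eef_rot: [-0.002, 0.07, 0.998, -0.001]
wrist_force: [-4.7, -5.6, 4.8]
opening: 0.127
grasp_force: 82.7
```

Emit:
apply_moves --moves '[{"jaw":0,"offset":[0,0,1],"rot":[0,0,0]},{"jaw":0,"offset":[0,0,0],"rot":[0,0,0]},{"jaw":0.5,"offset":[0,0,0],"rot":[0,0,0]},{"jaw":0.5,"offset":[0,0,0],"rot":[0,0,0]},{"jaw":0.5,"offset":[0,0,0],"rot":[0,0,0]}]'

```text
time_s: 29.82
eef_pos: [0.4333, 0.2922, 0.0556]
eef_rot: [0.0, 0.07, 0.998, 0.0]
wrist_force: [0.5, -0.6, -0.8]
opening: 0.496
grasp_force: 0.0
```

Emit:
apply_moves --moves '[{"jaw":0.5,"offset":[0,0,-20],"rot":[0,0,0]},{"jaw":0.5,"offset":[0,0,-40],"rot":[0,0,0]},{"jaw":0.5,"offset":[0,0,-50],"rot":[0,0,0]},{"jaw":0.5,"offset":[50,0,-40],"rot":[0,0,0]},{"jaw":0.5,"offset":[40,0,0],"rot":[0,0,0]}]'

```text
time_s: 30.45
eef_pos: [0.3462, 0.3055, 0.2082]
eef_rot: [0.003, 0.07, 0.998, 0.002]
wrist_force: [-0.3, 1.1, 0.2]
opening: 0.503
grasp_force: 0.0
```

```bash
python3 - <<'E'
from align import *
from cap import cap
x=np.array([.9909,-.1350]);t=np.array([.1350,.9909])
for c in('scene','top'):
    im,d=shot(c,c+'_e1.png');P=cloud(c,d);z=P[...,2];im0,d0,P0=load(c)
    for nm,PP in(('before',P0),('now',P)):
        D=PP[...,:2]-np.array((.503,.278));u=D@x;v=D@t;z=PP[...,2]
        l=(abs(u)<.045)&(abs(v)<.038)&(z>.065)&(z<.1);tb=(z>.068)&(z<.11)&(abs(v)<.03)&(u<-.054)&(u>-.1)
        print(c,nm,'lid z front',np.median(z[l&(u<-.02)]),'back',np.median(z[l&(u>.02)]),'tab z',np.median(z[tb]),tb.sum())
    r=cap(c,im,P,d,(.6155,-.1334),.112,.130);print(c,'cap',r[1],r[-1])
    for n in('reagent_c','slim_can','pellet_pot'):
        for r in ctrl.outline_of(c,n)[:1]: print(n,np.median(P[r['region']&(d>0)],0))
plan((.4,.3,.2),82)
E
python3 hung.py e2
```

```text
scene before lid z front 0.08042985962643312 back 0.08102835540520215 tab z 0.07920205797970897 34
scene now lid z front 0.0807643636369828 back 0.08134082062908332 tab z 0.07972592513828924 37
scene cap [ 0.6148 -0.1351  0.1194] 0.11973046886072974
slim_can [ 0.6632 -0.42    0.0907]
pellet_pot [0.699  0.3191 0.0486]
top before lid z front 0.07936331898857674 back 0.08029678442528054 tab z 0.07800831792706453 29
top now lid z front 0.07875671055173372 back 0.07927954439152418 tab z 0.07992845143267702 29
top cap [ 0.6155 -0.1318  0.1188] 0.11819696661437318
reagent_c [0.5048 0.2767 0.0787]
slim_can [ 0.6733 -0.4078  0.1202]
pellet_pot [ 0.6154 -0.1824  0.078 ]
t 30.85 pos [0.346  0.304  0.2042] open 0.5 gf 0.0 F [-0.2 -0.2 -0.4]
offset now-axes [-54.    3.6   4.2] target-axes [-54.    3.5   4.2] rot [-0.02 -0.02 -0.05]
scene shelf z 0.0786 u [-0.0638 -0.0066] v [-0.074   0.0724]
scene L/R shelf z 0.07840065709662286 0.07827988976036682 rib v -0.00277975405229143 z 0.13348918894322792 (array([ 611.5234, -181.3021]), array([149.832 ,  57.7906]), 80.57064056396484)
   bore 1 39 -0.04928459011791935 0.047524839359967666
   bore -1 49 -0.04382747077126773 -0.04596966687754491
top shelf z 0.0773 u [-0.0638 -0.0063] v [-0.0733  0.0735]
top L/R shelf z 0.07733900491473245 0.07756085397579116 rib v 0.0003987658572771683 z 0.1326214639731066 (array([ 611.5927, -181.1791]), array([149.1792,  57.9422]), 80.49764251708984)
   bore 1 17 -0.038468850987077474 0.04656942847049533
   bore -1 74 -0.033565055950355374 -0.04916018598510972
```

View pics/scene_e1.png

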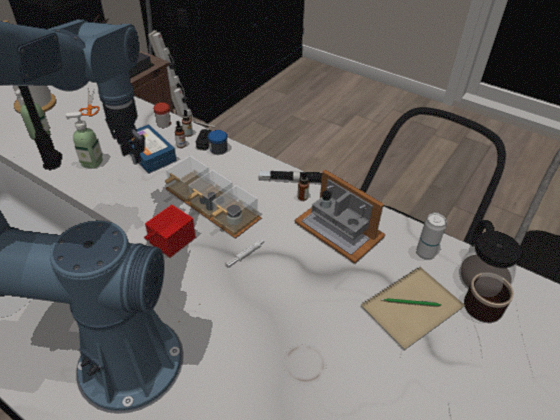

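The picture shows all three lids shut (about 213,198), the vial standing in the hung holder (327,200), the bystanders in place and the gripper clear.

```bash
python3 -c "
from bench import ctrl
print(ctrl.hand_in())"
```

```text
the job is handed in; nothing more can be done
None
```

The job is handed in: the holder hangs on both pins, the vial stands upright in its left opening, the vial box is shut again, and nothing else appeared disturbed in the last pictures. No verdict came back on hand-in.

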